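# Fetch the weighing bottle from the blocked tilt-out bin

## Robot

A 6-joint arm with a two-finger parallel gripper is mounted at the origin on a cart in front of the work surface, level with it; the furniture and walls round the work are solid. World frame = base frame: x ahead of the robot, y to its left, z up, the work surface at z = 0. Lengths are in m, angles in rad, forces in N, time in s.
With the tool pointing down it reaches from about 0.35 to 0.775 m from the base axis. Payload 5.5 kg.
Tool frame: the origin (TCP) lies between the finger pads; the fingertips stand env.nose_length ahead of it and the grasp point (between the pads) lies 8 mm behind it (env.nose_length is the distance from the TCP to the fingertips, in m); z points along the fingers, y is the direction in which the jaws open and shut (so a half turn about z gives the same grasp; the last joint's range is limited). The gripper opens to 85 mm and grips with 20 to 120 N. Pads are 22 mm wide; open, the fingers measure 114 mm over their backs; the gripper's body (76 mm by 85 mm) begins 54 mm behind the grasp point. The pads swing forward as they close: fully open they stand 13 mm farther back than shut.
Start: joints at [0.962, 0.313, 0.046, 1.304, 0, 1.431], TCP at [0.26, 0.513, 0.242] pointing down, gripper open.
Joint ranges: [-2.76, 2.76], [-0.86, 1.69], [-1.03, 1.26], [-2.2, 2.34], [-1.47, 1.5], [-3.14, 3.14]. Speed limits (rad/s): [2.57, 2.57, 3.14, 3.14, 3.14, 3.14].

## Interface

Orientations are given as a unit quaternion [w, x, y, z].
In Python, from workcell import env gives the robot as it stands. The module is installed in compiled form; this text tells all that it offers.
- The arm moves only by the shell command python3 -m creep 'ROWS' [FORCE]. ROWS is a JSON object of lists of equal length, an entry for each row: "hand": the finger opening in mm, from 0 to 85.4; "delta_pos": the shift along the tool's x, y, z scaled (see below), a list of three; "turn": the turn about the tool's z scaled (see below). In form: {"hand": [hand, ...], "delta_pos": [[dx, dy, dz], ...], "turn": [turn, ...]}. A call has exactly 5 rows; each row shifts and turns the commanded pose from where the row before left it, along the tool's axes as they then stand; what a row does not reach is not made up. The controller multiplies each number of a shift by 0.8 m and each number of a turn by 5 degrees. A row lasts 1/12 s, in which the tool goes at most 41.7 mm and 7.16 degrees, less where a joint would pass 70% of its speed; a pose out of reach is approached as far as the arm can. A call with a number of a shift or a turn outside -1 to 1 is refused whole. A call with a gripper value outside its range is refused whole. The fingers move at their own pace and stop on an object; FORCE is the grip in N (left out, the last holds). Time passes only in rows, so rows that do not move let the fingers close, or fill a call up. It gives the time, the measured TCP pose, the force and the opening at its end, in the units of the state.
- env.get_state(): the state, without advancing time (a new reading comes with each control period).
- env.read_camera(name): name is "scene" or "side" or "wrist"; returns a dict with "pixels" (480x640x3 uint8, red, green, blue), "depth" (480x640 float32, m along the optical axis (not along the pixel's ray), 0 where there is no reading), "fx", "fy", "cx", "cy" (pixels), "origin" and "orientation" of the camera in the world. Camera axes: x right, y down, z forward; pixel columns grow to the right and rows downward; lengths in m; the calibration is good to about 2 mm. A picture is of the moment at which its call begins.
- env.hand_in(): hands the job in, once; it reports no verdict.
Trained networks look in the newest picture that a camera, given by its name, has taken for a name from the list of things; names that differ only in an ending like _2 or _b are one class to them, and where a whole thing is asked for, a point or a joint stands for the part that bears it (a point fixed in the world has none). Each returns a list of dicts, best first, with "score" (0 to 1); they miss things now and then, are a little off and sometimes report something else, mostly with a low value. They report only what shows in the picture. A call takes as long as a camera call. They do not tell look-alikes from the thing itself.
- env.find_in(camera, target): "location" ([row, column] in pixels, amid what is visible of it).
- env.pinpoint(camera, target): "location" ([row, column] in pixels: a listed point, or the origin of a listed thing).
The state is a dict: "clock": time; "joint_pos": joint angles; "qvel": joint speeds; "tau": joint torques, N m; "tcp_pos": TCP position; "orientation": TCP orientation; "wrist_force": force on the tool from outside, world axes, zero at the start; "ft_torque": the same for the moment, N m; "finger_gap": finger opening in m.
Only numpy, scipy, OpenCV 4.12 (cv2) and the standard library are available. Lean on these libraries where they do the work, as an engineer would, in place of code of your own. Each camera call takes 0.05 s, during which the arm holds its last target.

## Task

Three containers stand in front of the tilt-out bin: park all three upright on the blue spill board, then pull the bin forward to its stop by its bar, take the glass weighing bottle out (leave the stopper in) and stand it in the middle of the balance pan. Then push the bin fully shut and put the three containers back upright, each on the very spot where it stood at the start.

Things in the scene. Friction and masses are not known exactly. Their poses are not given: they have to be found in the camera images.
- media_bottle: Round laboratory bottle with an orange screw cap, 162 mm tall; glass body 68 mm across up to 120 mm height, cap 52 mm across from 128 to 162 mm height; 0.22 to 0.42 kg. Origin: centre of its underside, z up along it. At the start in a row of three in front of the bin (order varies); it must return to its own starting spot.
- dropper_bottle: Slim white plastic dropper bottle with a tapering nozzle, 137 mm tall; straight round body 47 mm across up to about 90 mm height; 0.15 to 0.28 kg. Origin: centre of its underside, z up. In the row in front of the bin; must return to its own starting spot.
- square_jar: White square plastic jar with a blue screw cap, 150 mm tall; body 76 mm square up to 122 mm height, sides along its x and y axes; cap 60 mm across from 122 to 150 mm; 0.25 to 0.48 kg. Origin: centre of its underside, z up. In the row in front of the bin; must return to its own starting spot.
- weighing_bottle: Glass weighing bottle, lid fixed on, 58 mm tall, 45 g: body 36 mm across up to 34 mm, above it the lid's rim 42 mm across, then a knob. Origin: centre of underside, z up along it. Starts in the shut bin under the clear cover; as the bin tips it stays standing on the bin's floor but may slip or lean a little: look again.
- spill_board: Blue spill board, fixed flat on the worktop to the left or the right, 220 mm (its x) by 190 mm (its y), 16 mm thick, flat top. Origin: centre of its underside. Room for the three containers if set in a triangle.
- pan (a point): Centre of the top of the balance's round steel pan (117 mm across), 82 mm above the worktop. The balance is fixed; x points from its front to its back. Clear shield walls rise 50 mm above the pan on all four sides, inner faces 81 mm off in x and y. The shield has no lid: open at the top.
- tilt_bin (a joint): Tilt of the bin in rad about its lower front edge: 0 shut (as at the start), grows as its top tips forward towards the robot, stop at 0.62. Stiff: stays at whatever angle it is left; 2 to 4 N at the bar moves it. Its fixed housing is 286 mm wide, 74 deep, 126 high; a clear cover roofs it from 14 to 74 mm behind the hinge line, at 122 to 126 mm height.
- bin_bar (a point): Middle of the bin's pull bar: round steel, 10 mm thick, 226 mm long, level along this point's y, in front of the bin's upper edge, 31 mm clear of its front wall; 113 mm above the worktop when shut. Can be pinched from above, a finger each side, and the fingers may turn about it. Axes turn with the bin: z up along the front wall, x into the bin.
- bin_hinge (a point): Middle of the bin's hinge line (lower front edge), 35 mm above the worktop, fixed. y along the hinge, x level to the back. Bin shut: the bar is 36 mm before (-x) and 78 mm above it; bin and bar sweep 80 mm in front. In the bin's axes (x in from its front wall, z up the wall, from here): floor at z 4, inside x 4 to 50, y +-128, front wall 78 high, back wall 50 high (mm).
- stopper: Hollow glass stopper, 35 mm long and wide, 34 mm high, lying on its side in the other half of the bin, 90 mm or more from the weighing bottle; it may slide as the bin tips. It stays in the bin. Origin: centre of its underside.
There are look-alikes about, which are no part of the job. What is shaped like the media_bottle but yellow is not meant.

How it is judged:
On the way, in this order (a step that is already met when the one before it is completed fails the run):
1. all three containers stand upright on the blue board while the bin is still shut (x of media_bottle in the frame of spill_board between -0.1 and 0.1 m and y of media_bottle in the frame of spill_board between -0.085 and 0.085 m and z of media_bottle in the frame of spill_board between 0.011 and 0.022 m and angle between each of media_bottle, dropper_bottle, square_jar's own z axis and vertical below 0.15 rad and x of dropper_bottle in the frame of spill_board between -0.1 and 0.1 m and y of dropper_bottle in the frame of spill_board between -0.085 and 0.085 m and z of dropper_bottle in the frame of spill_board between 0.011 and 0.022 m and x of square_jar in the frame of spill_board between -0.1 and 0.1 m and y of square_jar in the frame of spill_board between -0.085 and 0.085 m and z of square_jar in the frame of spill_board between 0.011 and 0.022 m and value of joint tilt_bin below 0.08 rad), for 0.2 s.
2. the bin is tipped forward to its stop while the containers are on the board (value of joint tilt_bin above 0.55 rad and x of media_bottle in the frame of spill_board between -0.1 and 0.1 m and y of media_bottle in the frame of spill_board between -0.085 and 0.085 m and z of media_bottle in the frame of spill_board between 0.011 and 0.022 m and angle between each of media_bottle, dropper_bottle, square_jar's own z axis and vertical below 0.15 rad and x of dropper_bottle in the frame of spill_board between -0.1 and 0.1 m and y of dropper_bottle in the frame of spill_board between -0.085 and 0.085 m and z of dropper_bottle in the frame of spill_board between 0.011 and 0.022 m and x of square_jar in the frame of spill_board between -0.1 and 0.1 m and y of square_jar in the frame of spill_board between -0.085 and 0.085 m and z of square_jar in the frame of spill_board between 0.011 and 0.022 m), for 0.1 s.
3. the weighing bottle stands released in the middle of the balance pan (horizontal distance between weighing_bottle and pan below 0.015 m and z of weighing_bottle in the frame of pan between -0.004 and 0.005 m and angle between weighing_bottle's own z axis and vertical below 0.15 rad and linear speed of weighing_bottle below 0.02 m/s and contact force between weighing_bottle and the fingers below 0.05 N), for 0.2 s.
At the end, for the whole second after the job is handed in: Weighing bottle upright on the pan within 15 mm of its centre; bin shut (under 0.04 rad), stopper in it; media bottle, dropper bottle and square jar upright on the worktop, each within 15 mm of where it started (turn about the vertical is free); all released and at rest (all of step 3 and distance of each of media_bottle, dropper_bottle, square_jar from where it was at the start of the episode below 0.015 m and angle between each of media_bottle, dropper_bottle, square_jar's own z axis and vertical below 0.15 rad and linear speed of each of media_bottle, dropper_bottle, square_jar below 0.02 m/s and x of stopper in the frame of bin_hinge between 0 and 0.06 m and y of stopper in the frame of bin_hinge between -0.13 and 0.13 m and z of stopper in the frame of bin_hinge below 0.07 m and value of joint tilt_bin below 0.04 rad); the robot touches nothing.
It fails at once if a container is tipped over (more than 35 degrees) (angle between any of media_bottle, dropper_bottle, square_jar's own z axis and vertical above 0.61 rad).
It fails at once if the weighing bottle is laid over (more than 75 degrees) (angle between weighing_bottle's own z axis and vertical above 1.31 rad).
It also fails if it takes over 144 s, if anything falls off the work surface, if the arm or the gripper's body presses on something with over 40 N, if the wrist force passes 120 N, or if a joint passes its speed limit or range.

## Working session

There is one attempt and no reset: what is moved stays moved. The work goes in short steps, Python scripts to look and compute and a shell command to move; the robot and the scene stay as the last step left them, time stands still between calls to the robot, and variables do not carry over. Pictures are saved under pics/ and viewed, and the job is handed in when it is done.

```bash
mkdir -p pics; ls; python3 - <<'E'
from workcell import env
import cv2
print(env.get_state(), env.nose_length)
for n in ("scene","side","wrist"):
    c=env.read_camera(n); cv2.imwrite(f"pics/{n}0.png",c["pixels"][...,::-1])
    print(n,c["fx"],c["cx"],c["cy"],c["origin"],c["orientation"])
E
```

```text
pics
{'clock': 0.0, 'joint_pos': array([ 9.62402501e-01,  3.14027587e-01,  4.49659310e-02,  1.30361833e+00,
       -8.73497395e-07,  1.43121744e+00]), 'qvel': array([-6.00771512e-04,  5.86678596e-04,  7.53853820e-04,  4.64548467e-06,
       -5.99504997e-04, -8.88782466e-04]), 'tau': array([ 8.01135975e-04, -4.80631113e+01,  2.98531866e+01,  1.93210097e-02,
       -3.29824725e-04, -8.18784144e-06]), 'tcp_pos': array([0.25950841, 0.51254255, 0.24138807]), 'orientation': array([-3.43671336e-04,  2.32266598e-01,  9.72651706e-01, -8.76888657e-04]), 'wrist_force': array([0.4965301 , 0.78816087, 0.29475714]), 'ft_torque': array([0.01729526, 0.03119252, 0.01782435]), 'finger_gap': 0.08529097788214605} 0.011
scene 451.7436340749022 310.4058173239651 245.61404992214275 [ 0.95560625 -0.42819114  1.13506965] [-0.25463711  0.89387633  0.35344608 -0.10592883]
side 576.1773087914854 324.7256941147231 243.66057154683068 [ 0.07261734 -0.94610847  1.07950427] [-0.38762809  0.89897116 -0.18557541  0.0845996 ]
wrist 388.57702184120456 317.376474716474 233.9544146022028 [0.18973068 0.54958539 0.37393789] [0.13287913 0.84160063 0.51720278 0.08094942]
```

View pics/scene0.png

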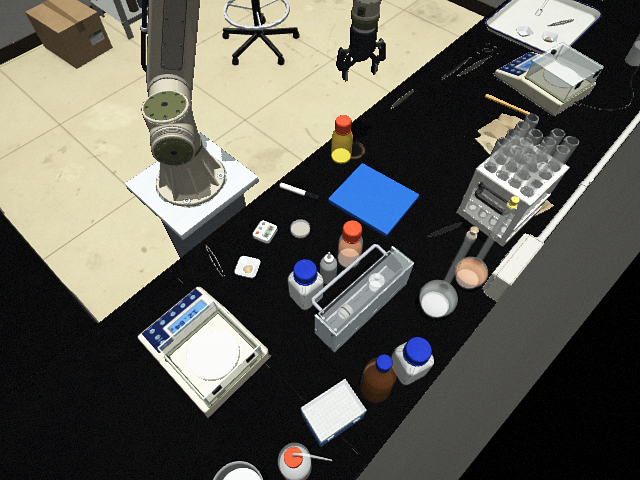

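View pics/side0.png

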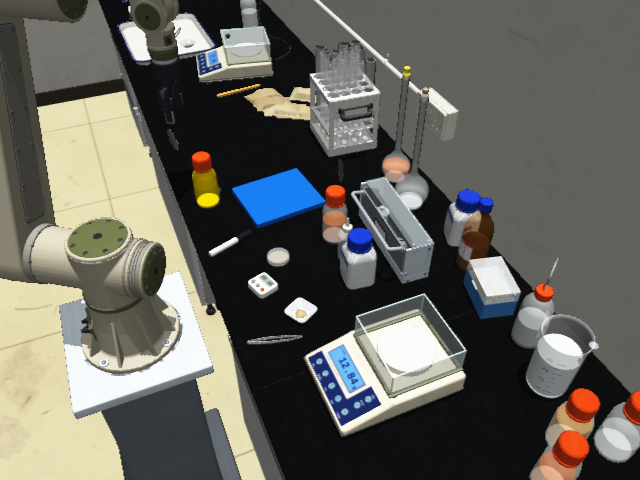

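View pics/wrist0.png

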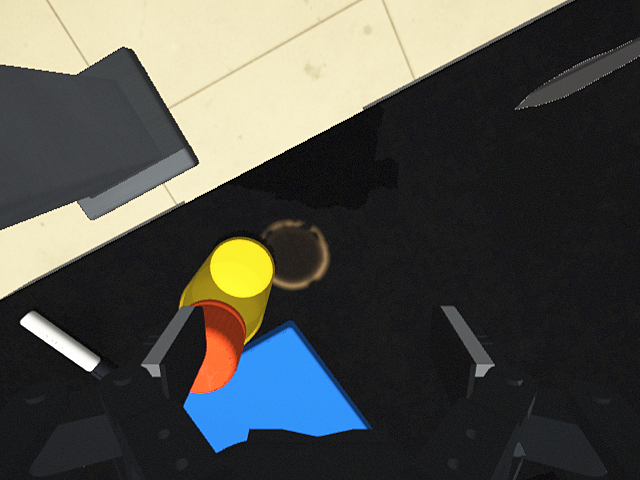

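```bash
cat > h.py <<'E'
from workcell import env
import numpy as np, cv2
from scipy.spatial.transform import Rotation as R
def Rm(q): return R.from_quat([q[1],q[2],q[3],q[0]]).as_matrix()
def ray(c,rc):
    d=np.array([(rc[1]-c["cx"])/c["fx"],(rc[0]-c["cy"])/c["fy"],1.0])
    return np.array(c["origin"]),Rm(c["orientation"])@d
def onplane(c,rc,z):
    o,d=ray(c,rc); return o+d*(z-o[2])/d[2]
def dep(c,rc):
    r,k=int(round(rc[0])),int(round(rc[1])); o,d=ray(c,rc); return o+d*c["depth"][r,k]
def proj(c,p):
    q=Rm(c["orientation"]).T@(np.asarray(p)-c["origin"]); return np.array([c["fy"]*q[1]/q[2]+c["cy"],c["fx"]*q[0]/q[2]+c["cx"]])
def cloud(c):
    v,u=np.mgrid[0:480,0:640]; z=c["depth"]
    d=np.stack([(u-c["cx"])/c["fx"]*z,(v-c["cy"])/c["fy"]*z,z],-1)
    P=d@Rm(c["orientation"]).T+np.array(c["origin"]); P[z==0]=np.nan; return P
E
python3 - <<'E'
from h import *
np.set_printoptions(precision=4,suppress=True)
Z=dict(media_bottle=0,dropper_bottle=0,square_jar=0,spill_board=0,pan=.082,bin_bar=.113,bin_hinge=.035,weighing_bottle=.04,stopper=.04)
for n in ("scene","side"):
    c=env.read_camera(n)
    for t,z in Z.items():
        for d in env.pinpoint(n,t)[:3]:
            print(n,t,round(d["score"],2),np.round(d["location"]),onplane(c,d["location"],z))
E
```

```text
scene media_bottle 0.7 [154. 342.] [0.2907 0.4198 0.    ]
scene media_bottle 0.66 [260. 350.] [0.5799 0.1238 0.    ]
scene dropper_bottle 0.84 [278. 329.] [0.5737 0.0388 0.    ]
scene square_jar 0.77 [296. 305.] [ 0.5629 -0.0488  0.    ]
scene spill_board 0.96 [200. 376.] [0.4963 0.3437 0.    ]
scene pan 0.74 [351. 211.] [ 0.5258 -0.3359  0.082 ]
scene bin_bar 0.59 [272. 343.] [0.6251 0.0294 0.113 ]
side media_bottle 0.83 [204. 208.] [0.2908 0.392  0.    ]
side media_bottle 0.82 [238. 336.] [0.5776 0.1104 0.    ]
side dropper_bottle 0.83 [259. 344.] [0.5625 0.0269 0.    ]
side square_jar 0.95 [277. 356.] [ 0.5634 -0.0446  0.    ]
side square_jar 0.63 [256. 345.] [0.5697 0.0354 0.    ]
side spill_board 0.67 [197. 277.] [0.4896 0.3467 0.    ]
side pan 0.96 [346. 403.] [ 0.5302 -0.3351  0.082 ]
side bin_bar 0.64 [220. 370.] [0.6313 0.0267 0.113 ]
side bin_hinge 0.73 [238. 379.] [0.6654 0.0319 0.035 ]
side weighing_bottle 0.58 [220. 379.] [0.699 0.093 0.04 ]
side weighing_bottle 0.56 [239. 334.] [0.552 0.069 0.04 ]
side weighing_bottle 0.17 [346. 406.] [ 0.5547 -0.3095  0.04  ]
side stopper 0.57 [248. 398.] [ 0.6917 -0.0283  0.04  ]
```

```bash
python3 - <<'E'
from h import *
np.set_printoptions(precision=4,suppress=True)
a=env.read_camera("scene");b=env.read_camera("side")
i1=cv2.resize(a["pixels"][220:350,280:420,::-1],None,fx=4,fy=4,interpolation=cv2.INTER_CUBIC)[:520,:400]
i1=cv2.resize(a["pixels"][210:350,280:420,::-1],(400,400),interpolation=cv2.INTER_CUBIC)
i2=cv2.resize(b["pixels"][160:300,310:450,::-1],(400,400),interpolation=cv2.INTER_CUBIC)
cv2.imwrite("pics/crop1.png",np.hstack([i1,i2]))
for n,c in (("scene",a),("side",b)):
    P=cloud(c); rgb=c["pixels"].astype(int); r,g,bl=rgb[...,0],rgb[...,1],rgb[...,2]
    # media cap: orange, z .128-.165
    near=lambda x,y,d:(abs(P[...,0]-x)<d)&(abs(P[...,1]-y)<d)
    for nm,x,y,z0,z1 in (("mediacap",.58,.115,.155,.17),("jarcap",.565,-.046,.143,.156),("drop",.568,.033,.1,.14),("mbody",.58,.115,.02,.11),("jbody",.565,-.046,.02,.115),("dbody",.568,.033,.02,.09)):
        m=near(x,y,.06 if nm!='drop' else .035)&(P[...,2]>z0)&(P[...,2]<z1)
        q=P[m]
        if len(q)==0: print(n,nm,0);continue
        (cx,cy),rad=cv2.minEnclosingCircle(q[:,:2].astype(np.float32))
        print(n,nm,len(q),"mean",q.mean(0),"circ",cx,cy,rad,"top",np.percentile(q[:,2],[50,98]))
    # board
    m=(bl>150)&(r<90)&(abs(P[...,2]-.016)<.006)&near(.49,.345,.2)
    q=P[m][:,:2].astype(np.float32); print(n,"board",len(q),cv2.minAreaRect(q), P[m][:,2].mean())
    # table
    m=(abs(P[...,2])<.01)&near(.45,.1,.1); print("table z",np.median(P[m][:,2]))
    for nm,x,y,z0,z1,d in (("bin",.69,.03,.10,.13,.17),("pan",.528,-.335,.075,.09,.058),("shieldtop",.528,-.335,.12,.14,.12)):
        m=near(x,y,d)&(P[...,2]>z0)&(P[...,2]<z1)&((r>60))
        q=P[m];print(n,nm,len(q),cv2.minAreaRect(q[:,:2].astype(np.float32)),np.median(q[:,2]))
E
```

```text
scene mediacap 261 mean [0.5742 0.1209 0.1621] circ 0.5712986588478088 0.12288222461938858 0.027493249624967575 top [0.1623 0.1664]
scene jarcap 399 mean [ 0.5639 -0.0462  0.1497] circ 0.5622346997261047 -0.044959381222724915 0.030496984720230103 top [0.1497 0.1541]
scene drop 84 mean [0.5716 0.0348 0.1122] circ 0.5693483352661133 0.036694202572107315 0.013223515823483467 top [0.1105 0.1377]
scene mbody 431 mean [0.5849 0.1017 0.0767] circ 0.5824941992759705 0.10192754864692688 0.04690936580300331 top [0.0807 0.1092]
scene jbody 678 mean [ 0.579  -0.0641  0.0825] circ 0.5765369534492493 -0.041722621768713 0.061487287282943726 top [0.0921 0.1136]
scene dbody 379 mean [0.5787 0.0423 0.0625] circ 0.5807914733886719 0.03301909193396568 0.06388522684574127 top [0.0658 0.0895]
scene board 3294 ((0.48787254095077515, 0.34126996994018555), (0.22093240916728973, 0.19390930235385895), 5.556089401245117) 0.01680414072674898
table z 0.0007563618942521
scene bin 4088 ((0.7020523548126221, 0.03619334101676941), (0.31768590211868286, 0.3294435739517212), 83.81063079833984) 0.12472094681259749
scene
[... 962 characters left out ...]
.054  0.0625] circ 0.5596017241477966 0.03245910629630089 0.06789708882570267 top [0.0663 0.0885]
side board 2920 ((0.48884671926498413, 0.33796340227127075), (0.22088074684143066, 0.1973215639591217), 5.117959022521973) 0.015821465550026538
table z -0.00013817817839045787
side bin 3213 ((0.6996390223503113, 0.029134079813957214), (0.3131515681743622, 0.33151766657829285), 84.8150405883789) 0.12284759161878911
side pan 2023 ((0.5298978090286255, -0.3349439799785614), (0.11559399962425232, 0.11164126545190811), 89.91805267333984) 0.08190016315019688
side shieldtop 1088 ((0.5364752411842346, -0.33929431438446045), (0.172937273979187, 0.1737930029630661), 0.03759029880166054) 0.1289033574869466
```

View pics/crop1.png

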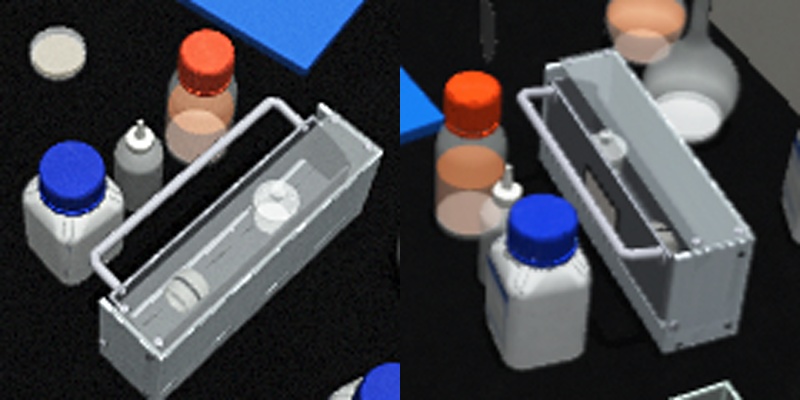

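```bash
python3 - <<'E'
from h import *
np.set_printoptions(precision=4,suppress=True)
for n in ("scene","side"):
    c=env.read_camera(n); P=cloud(c)
    m=(abs(P[...,0]-.64)<.045)&(abs(P[...,1]-.03)<.15)&(P[...,2]>.108)&(P[...,2]<.125)
    # exclude containers
    for x,y in ((.574,.119),(.57,.034),(.563,-.047)): m&=np.hypot(P[...,0]-x,P[...,1]-y)>.05
    q=P[m]; print(n,len(q))
    # RANSAC-free: fitLine with robust
    l=cv2.fitLine(q[:,:2].astype(np.float32),cv2.DIST_HUBER,0,.002,.002).ravel(); print(l, np.degrees(np.arctan2(l[1],l[0])))
    im=c["pixels"].copy(); im[m]=(255,0,0); 
    cv2.imwrite(f"pics/bar_{n}.png",cv2.resize(im[160:350,270:450,::-1],None,fx=3,fy=3))
    for lo in np.arange(-.1,.17,.02):
        s=q[(q[:,1]>lo)&(q[:,1]<lo+.02)]
        if len(s): print(round(lo,2),len(s),np.median(s,0),s[:,0].min(),s[:,0].max())
E
```

```text
scene 753
[ 0.0075 -1.      0.6494  0.06  ] -89.56954
-0.1 91 [ 0.6489 -0.0874  0.1149] 0.6183838694834447 0.6832450187242319
-0.08 56 [ 0.6266 -0.0697  0.1176] 0.6183344522157319 0.6847256355935007
-0.06 54 [ 0.6275 -0.0504  0.1155] 0.6176799801353767 0.6834312025867214
-0.04 47 [ 0.6284 -0.0308  0.1169] 0.6209529603113968 0.6817152221812939
-0.02 49 [ 0.629  -0.0112  0.1163] 0.6204828720321206 0.6818671306557733
0.0 48 [0.6305 0.0077 0.1165] 0.6215212924971145 0.6837664321153423
0.02 49 [0.6322 0.0303 0.1153] 0.6232594121908326 0.6836610111714585
0.04 41 [0.632  0.0505 0.1159] 0.6225852159218608 0.6804669649268524
0.06 51 [0.6346 0.0695 0.117 ] 0.6246262290056144 0.6842347884169337
0.08 44 [0.6349 0.0896 0.1162] 0.6267257939436157 0.6838541387528749
0.1 43 [0.6364 0.1102 0.1167] 0.6288033634332852 0.6845262334662487
0.12 42 [0.6365 0.1307 0.1163] 0.62792769839554 0.6846324650374263
0.14 78 [0.6558 0.1481 0.1145] 0.6302843905744322 0.6789633690612973
0.16 21 [0.6765 0.168  0.119 ] 0.6716179171202377 0.6841832721009544
side 676
[ 0.0375 -0.9993  0.6522  0.0185] -87.85242
-0.1 85 [ 0.
[... 268 characters left out ...]
8672035249
-0.02 45 [ 0.6301 -0.0094  0.1154] 0.6203436191184853 0.6828902819181315
0.0 42 [0.63   0.0099 0.1154] 0.6213399254648042 0.6831706606956449
0.02 45 [0.6625 0.0297 0.1157] 0.6236511828058812 0.6847922536869603
0.04 35 [0.6315 0.0477 0.1146] 0.6256516718302122 0.6812344396437844
0.06 37 [0.6327 0.0696 0.1152] 0.6251361634207993 0.684808307864807
0.08 34 [0.6336 0.0906 0.1165] 0.6274161654877588 0.6841397048537775
0.1 34 [0.6355 0.1103 0.1138] 0.6275692228852976 0.6838734199652573
0.12 31 [0.6353 0.1309 0.1152] 0.6286800278074166 0.6741597884490229
0.14 53 [0.6594 0.1449 0.1138] 0.6313191354240768 0.683980656018014
0.16 27 [0.6787 0.1675 0.1165] 0.6716648265400246 0.6849087918343719
```

View pics/bar_scene.png

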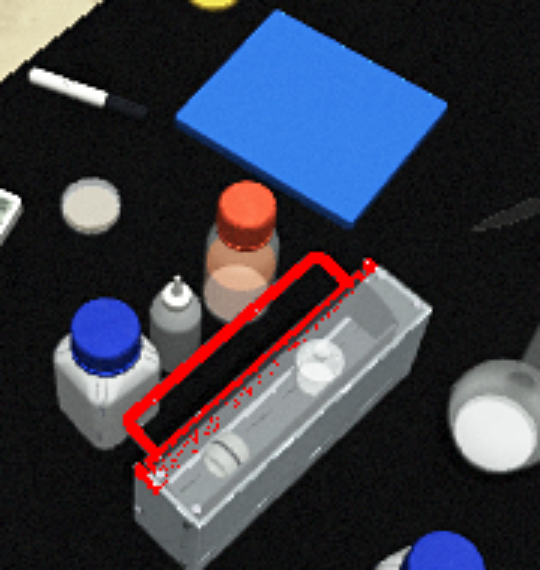

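```bash
python3 -m creep '{"hand":[85,85,85,85,85],"delta_pos":[[0,0,0],[0,0,0],[0,0,0],[0,0,0],[0,0,0]],"turn":[-1,-1,-1,-1,-1]}' 60; python3 -m creep '{"hand":[85,85,85,85,85],"delta_pos":[[0,0,0],[0,-0.05,0],[-0.02,-0.05,0],[-0.04,-0.05,0],[-0.05,-0.05,0]],"turn":[-0.37,0,0,0,0]}'
```

```text
clock: 1.77
tcp_pos: [0.2598, 0.513, 0.2423]
orientation: [0.0, 0.014, 1.0, 0.0]
wrist_force: [0.5, -0.2, 0.2]
finger_gap: 0.0848
clock: 2.18
tcp_pos: [0.33, 0.3707, 0.2425]
orientation: [-0.0, -0.001, 1.0, -0.0]
wrist_force: [0.7, 0.6, 0.0]
finger_gap: 0.0852
```

```bash
python3 -m creep '{"hand":[70,70,70,70,70],"delta_pos":[[-0.037,-0.037,0],[-0.037,-0.037,0],[-0.037,-0.037,0],[-0.037,-0.037,0],[-0.037,-0.037,0]],"turn":[0,0,0,0,0]}'; python3 -m creep '{"hand":[70,70,70,70,70],"delta_pos":[[-0.037,-0.037,0],[-0.037,-0.037,0],[-0.0235,-0.0335,0],[0,0,0],[0,0,0]],"turn":[0,0,0,0,0]}'
python3 - <<'E'
from h import *
np.set_printoptions(precision=4,suppress=True)
print(env.get_state()["tcp_pos"],env.get_state()["joint_pos"])
c=env.read_camera("wrist"); cv2.imwrite("pics/w1.png",c["pixels"][...,::-1])
P=cloud(c);r,g,b=[c["pixels"][...,i].astype(int) for i in range(3)]
for nm,m,z0,z1 in (("med",(r>120)&(g<110)&(b<80),.15,.175),("jar",(b>120)&(r<90),.14,.16)):
    for k in ((.57,.115),(.563,-.047)):
        mm=m&(abs(P[...,2]-(z0+z1)/2)<.012)&(np.hypot(P[...,0]-k[0],P[...,1]-k[1])<.06)
        q=P[mm]
        if len(q)>20: print(nm,len(q),cv2.minEnclosingCircle(q[:,:2].astype(np.float32)),q.mean(0))
E
```

```text
clock: 2.6
tcp_pos: [0.4792, 0.2232, 0.2426]
orientation: [0.0, 0.0, 1.0, 0.0]
wrist_force: [0.8, 0.7, -0.1]
finger_gap: 0.0699
clock: 3.02
tcp_pos: [0.5566, 0.1375, 0.2418]
orientation: [-0.0, 0.002, 1.0, 0.0]
wrist_force: [-0.0, 0.7, -0.7]
finger_gap: 0.0699
[0.5566 0.1375 0.2418] [0.102  0.3107 0.0413 1.3021 0.0002 0.1059]
med 4248 ((0.573219895362854, 0.12418299913406372), 0.025989476591348648) [0.5667 0.1273 0.1617]
jar 5443 ((0.5628622174263, -0.04321085289120674), 0.029981646686792374) [ 0.5622 -0.0364  0.1498]
```

View pics/w1.png

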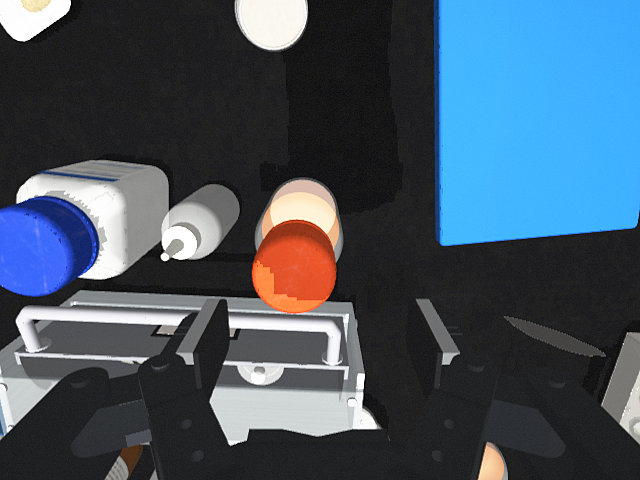

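```bash
python3 -m creep '{"hand":[70,70,70,70,70],"delta_pos":[[-0.0205,-0.02,0],[0,0,0],[0,0,0.03],[0,0,0.03],[0,0,0.03]],"turn":[0,0,0,0,0]}';python3 -m creep '{"hand":[70,70,70,70,70],"delta_pos":[[0,0,0.03],[0,0,0],[0,0,0],[0,0,0],[0,0,0]],"turn":[0,0,0,0,0]}'
```

```text
clock: 3.48
tcp_pos: [0.5715, 0.1248, 0.1703]
orientation: [0.001, -0.001, 1.0, 0.0]
wrist_force: [0.2, 0.3, -0.2]
finger_gap: 0.0702
clock: 3.9
tcp_pos: [0.5732, 0.1239, 0.1485]
orientation: [0.002, -0.0, 1.0, 0.0]
wrist_force: [0.8, 0.3, 0.6]
finger_gap: 0.0696
```

```bash
python3 -m creep '{"hand":[70,70,70,40,40],"delta_pos":[[0,-0.003,0.013],[0,0,0],[0,0,0],[0,0,0],[0,0,0]],"turn":[0,0,0,0,0]}' 60;python3 -m creep '{"hand":[40,40,40,40,40],"delta_pos":[[0,0,0],[0,0,0],[0,0,0],[0,0,0],[0,0,0]],"turn":[0,0,0,0,0]}'
```

```text
clock: 4.32
tcp_pos: [0.5726, 0.1209, 0.1365]
orientation: [0.001, 0.0, 1.0, 0.0]
wrist_force: [2.6, -1.9, 0.1]
finger_gap: 0.049
clock: 4.73
tcp_pos: [0.5726, 0.1209, 0.1366]
orientation: [0.001, 0.0, 1.0, 0.0]
wrist_force: [-0.4, 1.0, 5.6]
finger_gap: 0.0486
```

```bash
python3 -m creep '{"hand":[40,40,40,40,40],"delta_pos":[[0,0,-0.01],[0,0,-0.015],[0,0,-0.02],[0,0,-0.015],[0,0,0]],"turn":[0,0,0,0,0]}'
python3 - <<'E'
from h import *
c=env.read_camera("wrist");d=env.read_camera("side")
cv2.imwrite("pics/w2.png",np.hstack([cv2.resize(c["pixels"],(400,300)),cv2.resize(d["pixels"][100:340,220:540],(400,300))])[...,::-1])
E
```

```text
clock: 5.15
tcp_pos: [0.573, 0.1208, 0.1858]
orientation: [0.001, 0.0, 1.0, 0.0]
wrist_force: [0.2, -0.1, -2.7]
finger_gap: 0.0487
```

View pics/w2.png

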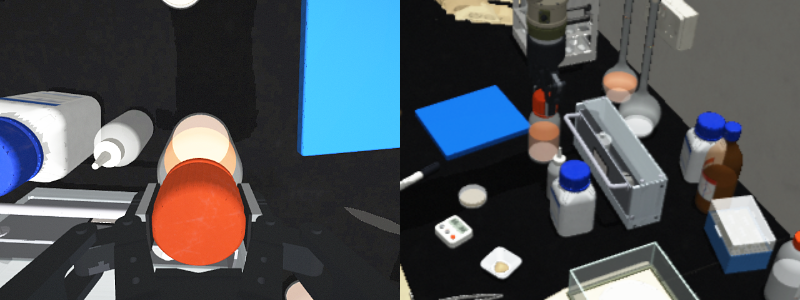

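```bash
python3 -m creep '{"hand":[40,40,40,40,40],"delta_pos":[[0,0.02,0],[0.006,0.035,0],[0.006,0.035,0],[0.006,0.035,0],[0.006,0.035,0]],"turn":[0,0,0,0,0]}';python3 -m creep '{"hand":[40,40,40,40,40],"delta_pos":[[0.006,0.035,0],[0.006,0.035,0],[0,0.035,0],[0,0.03,0],[0,0.02,0]],"turn":[0,0,0,0,0]}';python3 -m creep '{"hand":[40,40,40,40,40],"delta_pos":[[0,0,0],[0,0,0],[0,0,0],[0,0,0],[0,0,0]],"turn":[0,0,0,0,0]}'
```

```text
clock: 5.67
tcp_pos: [0.5517, 0.2495, 0.182]
orientation: [-0.002, 0.0, 1.0, -0.0]
wrist_force: [0.4, 0.1, -3.4]
finger_gap: 0.0489
clock: 6.08
tcp_pos: [0.542, 0.3749, 0.1817]
orientation: [-0.001, -0.001, 1.0, -0.0]
wrist_force: [0.3, -0.7, -3.7]
finger_gap: 0.0491
clock: 6.5
tcp_pos: [0.5435, 0.3717, 0.1836]
orientation: [-0.0, 0.001, 1.0, -0.0]
wrist_force: [-1.1, -0.1, -3.7]
finger_gap: 0.049
```

```bash
python3 -m creep '{"hand":[40,40,40,40,40],"delta_pos":[[0,0.016,0.005],[0,0,0.01],[0,0,0.01],[0,0,0.008],[0,0,0.003]],"turn":[0,0,0,0,0]}';python3 -m creep '{"hand":[40,40,40,40,40],"delta_pos":[[0,0,0],[0,0,0],[0,0,0.001],[0,0,0],[0,0,0]],"turn":[0,0,0,0,0]}'
```

```text
clock: 6.92
tcp_pos: [0.5425, 0.3849, 0.1529]
orientation: [-0.001, 0.0, 1.0, -0.001]
wrist_force: [-0.5, -0.2, -4.4]
finger_gap: 0.0489
clock: 7.33
tcp_pos: [0.5436, 0.3857, 0.1547]
orientation: [0.0, 0.0, 1.0, 0.0]
wrist_force: [0.7, 1.0, -4.3]
finger_gap: 0.0488
```

```bash
python3 -m creep '{"hand":[40,40,40,40,40],"delta_pos":[[0,0,0.0015],[0,0,0.001],[0,0,0],[0,0,0],[0,0,0]],"turn":[0,0,0,0,0]}'
```

```text
clock: 7.75
tcp_pos: [0.5436, 0.3857, 0.1527]
orientation: [0.0, 0.0, 1.0, 0.0]
wrist_force: [-0.3, -1.1, -1.0]
finger_gap: 0.0494
```

Contact; release and rise.

```bash
python3 -m creep '{"hand":[70,70,70,70,70],"delta_pos":[[0,0,0],[0,0,0],[0,0,0],[0,0,-0.03],[0,0,-0.05]],"turn":[0,0,0,0,0]}';python3 -m creep '{"hand":[76,76,76,76,76],"delta_pos":[[0,-0.04,-0.05],[0,-0.05,0],[0,-0.05,0],[0,-0.05,0],[0,-0.05,0]],"turn":[0,0,0,0,0]}'
python3 - <<'E'
from h import *
c=env.read_camera("side")
cv2.imwrite("pics/s3.png",cv2.resize(c["pixels"][100:340,180:500],(800,600))[...,::-1])
E
```

```text
clock: 8.17
tcp_pos: [0.541, 0.3843, 0.212]
orientation: [-0.004, 0.0, 1.0, -0.002]
wrist_force: [0.4, 0.3, -0.3]
finger_gap: 0.0703
clock: 8.58
tcp_pos: [0.5433, 0.1982, 0.2496]
orientation: [0.001, -0.0, 1.0, 0.0]
wrist_force: [1.0, -1.6, 0.2]
finger_gap: 0.0759
```

View pics/s3.png

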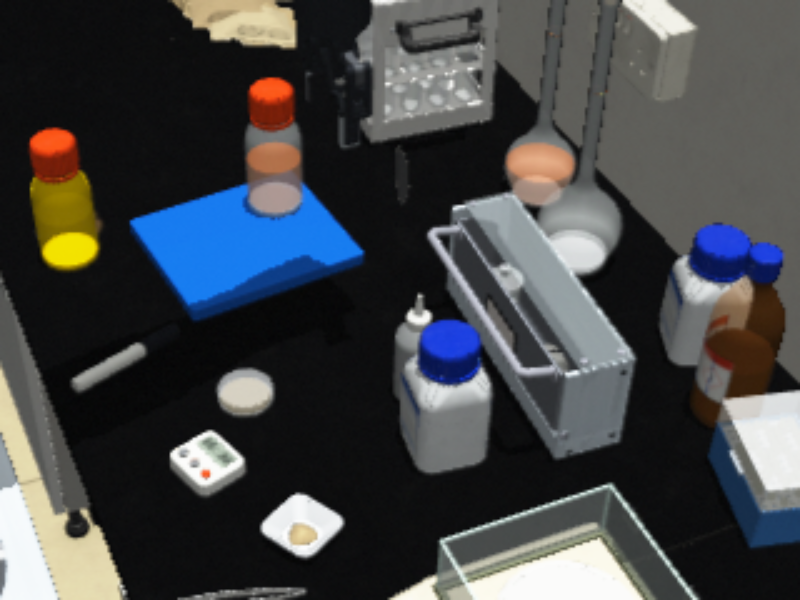

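```bash
python3 -m creep '{"hand":[76,76,76,76,76],"delta_pos":[[-0.008,-0.05,0],[-0.008,-0.05,0],[-0.008,-0.05,0],[0,-0.05,0],[0,-0.05,0]],"turn":[0,0,0,0,0]}';python3 -m creep '{"hand":[76,76,76,76,76],"delta_pos":[[0,-0.04,0],[0,0,0],[0,0,0],[0,0,0],[0,0,0]],"turn":[0,0,0,0,0]}'
python3 - <<'E'
from h import *
np.set_printoptions(precision=4,suppress=True)
print(env.get_state()["tcp_pos"])
c=env.read_camera("wrist"); cv2.imwrite("pics/w4.png",c["pixels"][...,::-1])
P=cloud(c);r,g,b=[c["pixels"][...,i].astype(int) for i in range(3)]
mm=(b>120)&(r<90)&(abs(P[...,2]-.15)<.012)&(np.hypot(P[...,0]-.563,P[...,1]+.045)<.06)
q=P[mm];print(len(q),cv2.minEnclosingCircle(q[:,:2].astype(np.float32)))
for t in ("dropper_bottle","square_jar"):
    for d in env.pinpoint("wrist",t)[:2]: print(t,d["score"],d["location"],onplane(c,d["location"],0))
m=(np.hypot(P[...,0]-.57,P[...,1]-.034)<.03)&(P[...,2]>.12)&(P[...,2]<.14); q=P[m]; print("nozzle",len(q),q.mean(0) if len(q) else 0)
E
```

```text
clock: 9.05
tcp_pos: [0.5627, -0.0023, 0.2493]
orientation: [0.001, 0.0, 1.0, -0.0]
wrist_force: [0.0, 0.5, -1.0]
finger_gap: 0.076
clock: 9.47
tcp_pos: [0.5626, -0.0314, 0.249]
orientation: [0.0, -0.001, 1.0, 0.0]
wrist_force: [0.8, 0.2, -0.1]
finger_gap: 0.0762
[ 0.5626 -0.0314  0.249 ]
6055 ((0.5637932419776917, -0.0436084158718586), 0.029675953090190887)
dropper_bottle 0.92 [200.7, 386.1] [0.5724 0.039  0.    ]
square_jar 0.84 [194.1, 306.5] [ 0.5658 -0.0409  0.    ]
nozzle 173 [0.5683 0.0375 0.13  ]
```

View pics/w4.png

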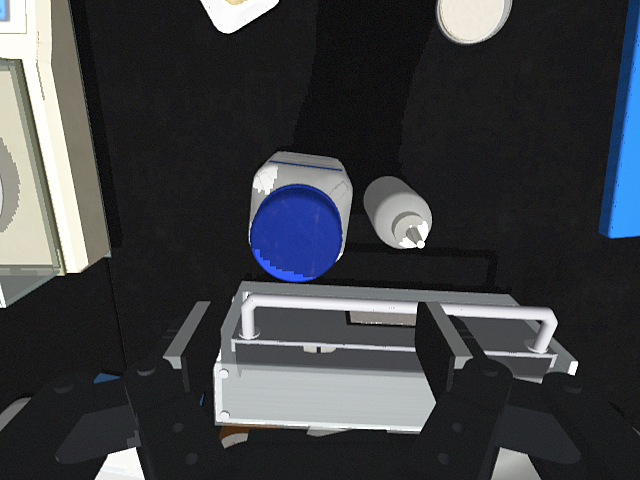

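```bash
python3 -m creep '{"hand":[76,76,76,76,76],"delta_pos":[[0,-0.0165,0],[0,0,0.03],[0,0,0.035],[0,0,0.035],[0,0,0.03]],"turn":[0,0,0,0,0]}';python3 -m creep '{"hand":[76,76,76,76,76],"delta_pos":[[0,0,0.01],[0,0,0.005],[0,0,0],[0,0,0],[0,0,0]],"turn":[0,0,0,0,0]}'
```

```text
clock: 10.03
tcp_pos: [0.5622, -0.0457, 0.1433]
orientation: [-0.0, -0.0, 1.0, -0.0]
wrist_force: [0.0, 0.6, 0.2]
finger_gap: 0.0759
clock: 10.45
tcp_pos: [0.5638, -0.0459, 0.1346]
orientation: [0.001, 0.0, 1.0, -0.0]
wrist_force: [-0.3, 0.4, 0.4]
finger_gap: 0.0761
```

```bash
python3 -m creep '{"hand":[76,76,76,50,50],"delta_pos":[[0,0.001,0.0055],[0,0,0],[0,0,0],[0,0,0],[0,0,0]],"turn":[0,0,0,0,0]}' 60;python3 -m creep '{"hand":[50,50,50,50,50],"delta_pos":[[0,0,0],[0,0,0],[0,0,-0.01],[0,0,-0.02],[0,0,-0.02]],"turn":[0,0,0,0,0]}'
```

```text
clock: 10.87
tcp_pos: [0.5631, -0.045, 0.1295]
orientation: [0.001, 0.0, 1.0, -0.0]
wrist_force: [-1.3, 0.5, 1.6]
finger_gap: 0.0565
clock: 11.28
tcp_pos: [0.5612, -0.0445, 0.1678]
orientation: [-0.002, 0.0, 1.0, 0.0]
wrist_force: [0.6, 0.5, -3.4]
finger_gap: 0.0563
```

```bash
python3 -m creep '{"hand":[50,50,50,50,50],"delta_pos":[[0.015,0,-0.02],[0.03,0,-0.015],[0.035,0,0],[0.035,0,0],[0.03,0.01,0]],"turn":[0,0,0,0,0]}';python3 -m creep '{"hand":[50,50,50,50,50],"delta_pos":[[0.02,0.02,0],[0.01,0.035,0],[0,0.04,0],[0,0.04,0],[0,0.04,0]],"turn":[0,0,0,0,0]}';python3 -m creep '{"hand":[50,50,50,50,50],"delta_pos":[[0,0.04,0],[0,0.04,0],[0,0.04,0],[0,0.04,0],[0,0.04,0]],"turn":[0,0,0,0,0]}'
```

```text
clock: 11.7
tcp_pos: [0.4444, -0.0372, 0.1962]
orientation: [-0.001, 0.001, 1.0, -0.0]
wrist_force: [0.1, -0.0, -1.9]
finger_gap: 0.0562
clock: 12.12
tcp_pos: [0.4216, 0.1044, 0.1965]
orientation: [-0.0, 0.001, 1.0, 0.0]
wrist_force: [1.5, -0.5, -3.2]
finger_gap: 0.0566
clock: 12.53
tcp_pos: [0.4217, 0.2647, 0.1962]
orientation: [-0.001, -0.0, 1.0, -0.0]
wrist_force: [0.9, -0.3, -3.4]
finger_gap: 0.0564
```

```bash
python3 -m creep '{"hand":[50,50,50,50,50],"delta_pos":[[0,0.04,0],[0,0.035,0],[0,0.02,0],[0,0,0],[0,0,0]],"turn":[0,0,0,0,0]}'
```

```text
clock: 12.95
tcp_pos: [0.4218, 0.3396, 0.1958]
orientation: [-0.001, -0.001, 1.0, -0.001]
wrist_force: [0.2, -0.2, -2.2]
finger_gap: 0.0563
```

```bash
python3 -m creep '{"hand":[50,50,50,50,50],"delta_pos":[[-0.003,0.02,0],[0,0.022,0.01],[0,0,0.02],[0,0,0.02],[0,0,0.01]],"turn":[0,0,0,0,0]}';python3 -m creep '{"hand":[50,50,50,50,50],"delta_pos":[[0,0,0],[0,0,0],[0,0,0],[0,0,0],[0,0,0]],"turn":[0,0,0,0,0]}'
```

```text
clock: 13.37
tcp_pos: [0.424, 0.3711, 0.1464]
orientation: [-0.001, 0.001, 1.0, -0.001]
wrist_force: [-0.1, 0.5, -4.0]
finger_gap: 0.0563
clock: 13.78
tcp_pos: [0.4255, 0.3729, 0.1493]
orientation: [0.001, 0.0, 1.0, 0.0]
wrist_force: [0.4, -0.2, -1.7]
finger_gap: 0.0562
```

```bash
python3 -m creep '{"hand":[50,50,50,50,50],"delta_pos":[[0,0,0.003],[0,0,0.0015],[0,0,0],[0,0,0],[0,0,0]],"turn":[0,0,0,0,0]}'
```

```text
clock: 14.2
tcp_pos: [0.4253, 0.3729, 0.1455]
orientation: [0.001, 0.0, 1.0, 0.0]
wrist_force: [-1.1, -1.7, 2.7]
finger_gap: 0.0563
```

```bash
python3 -m creep '{"hand":[76,76,76,76,76],"delta_pos":[[0,0,0],[0,0,0],[0,0,-0.02],[0,0,-0.05],[0,0,-0.05]],"turn":[0,0,0,0,0]}';python3 -m creep '{"hand":[65,65,65,65,65],"delta_pos":[[-0.01,-0.03,-0.02],[-0.02,-0.045,0],[-0.02,-0.045,0],[-0.02,-0.045,0],[-0.02,-0.045,0]],"turn":[0,0,0,0,0]}';python3 -m creep '{"hand":[65,65,65,65,65],"delta_pos":[[-0.02,-0.045,0],[-0.02,-0.045,0],[-0.02,-0.045,0],[-0.02,-0.045,0],[-0.01,-0.03,0]],"turn":[0,0,0,0,0]}'
python3 -m creep '{"hand":[65,65,65,65,65],"delta_pos":[[0,0,0],[0,0,0],[0,0,0],[0,0,0],[0,0,0]],"turn":[0,0,0,0,0]}'
python3 - <<'E'
from h import *
np.set_printoptions(precision=4,suppress=True)
print(env.get_state()["tcp_pos"])
c=env.read_camera("wrist"); cv2.imwrite("pics/w5.png",c["pixels"][...,::-1])
P=cloud(c)
for d in env.pinpoint("wrist","dropper_bottle")[:2]: print(d["score"],d["location"],onplane(c,d["location"],0))
for z0,z1 in ((.09,.1),(.1,.115),(.115,.125),(.125,.14)):
    m=(np.hypot(P[...,0]-.57,P[...,1]-.034)<.035)&(P[...,2]>z0)&(P[...,2]<z1); q=P[m]; print("nozzle",len(q),q.mean(0),cv2.minEnclosingCircle(q[:,:2].astype(np.float32)))
d=env.read_camera("scene"); cv2.imwrite("pics/s5.png",cv2.resize(d["pixels"][120:360,240:560],(800,600))[...,::-1])
E
```

```text
clock: 14.62
tcp_pos: [0.4236, 0.372, 0.2399]
orientation: [-0.002, 0.0, 1.0, -0.001]
wrist_force: [1.4, 0.3, -0.7]
finger_gap: 0.0758
clock: 15.03
tcp_pos: [0.4974, 0.2035, 0.2571]
orientation: [0.0, -0.0, 1.0, 0.0]
wrist_force: [0.8, 0.3, -0.3]
finger_gap: 0.0655
clock: 15.45
tcp_pos: [0.5705, 0.0335, 0.2565]
orientation: [0.0, 0.001, 1.0, -0.0]
wrist_force: [-0.9, 0.3, -0.7]
finger_gap: 0.0652
clock: 15.87
tcp_pos: [0.5686, 0.0381, 0.257]
orientation: [0.0, -0.001, 1.0, 0.0]
wrist_force: [-0.2, 1.0, 0.9]
finger_gap: 0.0649
[0.5686 0.0381 0.257 ]
0.93 [194.7, 318.7] [0.574  0.0408 0.    ]
nozzle 466 [0.5624 0.0386 0.0924] ((0.5691826343536377, 0.03872687369585037), 0.01824290305376053)
nozzle 734 [0.5672 0.0387 0.1098] ((0.5698997974395752, 0.038992755115032196), 0.012913201935589314)
nozzle 71 [0.5668 0.0386 0.1198] ((0.5689665079116821, 0.038392096757888794), 0.004644285421818495)
nozzle 105 [0.5684 0.0387 0.1331] ((0.5692532062530518, 0.038780100643634796), 0.003399335779249668)
```

View pics/s5.png

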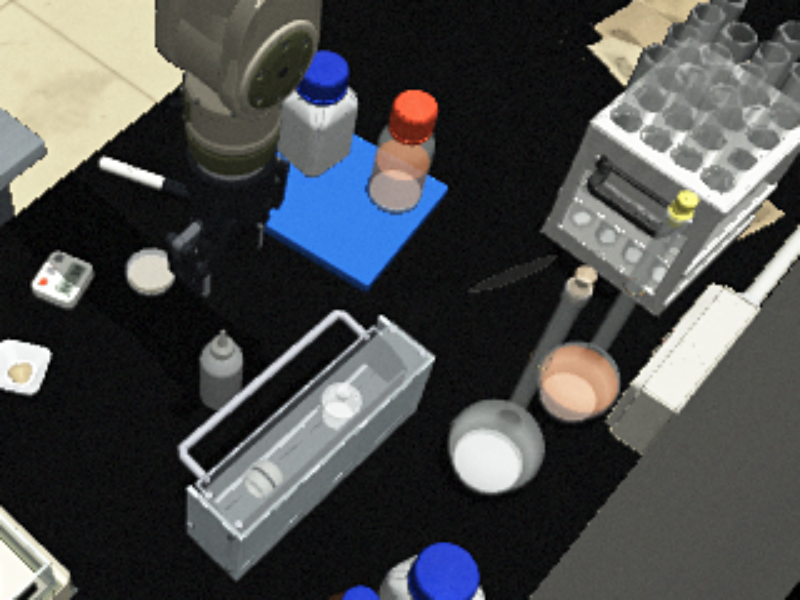

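View pics/w5.png

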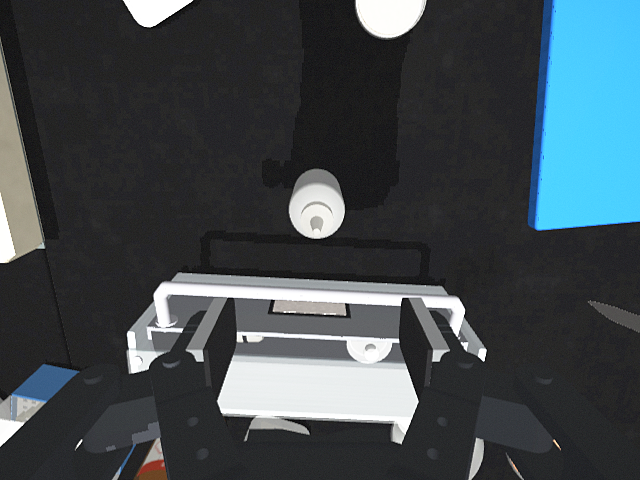

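```bash
python3 -m creep '{"hand":[65,65,65,65,65],"delta_pos":[[-0.001,0,0.03],[0,0,0.04],[0,0,0.04],[0,0,0.04],[0,0,0.03]],"turn":[0,0,0,0,0]}';python3 -m creep '{"hand":[65,65,65,65,65],"delta_pos":[[0,0,0.015],[0,0,0.01],[0,0,0],[0,0,0],[0,0,0]],"turn":[0,0,0,0,0]}'
```

```text
clock: 16.43
tcp_pos: [0.5685, 0.0375, 0.1105]
orientation: [-0.001, -0.0, 1.0, 0.0]
wrist_force: [0.5, 0.2, -0.4]
finger_gap: 0.0645
clock: 16.85
tcp_pos: [0.5708, 0.0369, 0.0942]
orientation: [0.001, -0.0, 1.0, -0.0]
wrist_force: [-0.3, -0.1, -0.8]
finger_gap: 0.0648
```

```bash
python3 -m creep '{"hand":[65,65,65,65,65],"delta_pos":[[0.001,0.001,0.006],[0,0,0.006],[0,0,0.0035],[0,0,0],[0,0,0]],"turn":[0,0,0,0,0]}';python3 -m creep '{"hand":[35,35,35,35,35],"delta_pos":[[0,0,0],[0,0,0],[0,0,0],[0,0,0],[0,0,0]],"turn":[0,0,0,0,0]}' 50
```

```text
clock: 17.27
tcp_pos: [0.5687, 0.0376, 0.0802]
orientation: [-0.0, 0.0, 1.0, 0.0]
wrist_force: [-0.2, -0.4, -0.2]
finger_gap: 0.0648
clock: 17.68
tcp_pos: [0.5696, 0.0376, 0.081]
orientation: [0.001, 0.0, 1.0, 0.0]
wrist_force: [0.9, -0.0, 4.5]
finger_gap: 0.0426
```

```bash
python3 -m creep '{"hand":[35,35,35,35,35],"delta_pos":[[0,0,-0.01],[0,0,-0.03],[0,0,-0.03],[0.01,0.01,-0.02],[0.02,0.03,0]],"turn":[0,0,0,0,0]}';python3 -m creep '{"hand":[35,35,35,35,35],"delta_pos":[[0.02,0.04,0],[0.02,0.04,0],[0.02,0.04,0],[0.005,0.04,0],[0,0.04,0]],"turn":[0,0,0,0,0]}';python3 -m creep '{"hand":[35,35,35,35,35],"delta_pos":[[0,0.04,0],[0,0.02,0],[0,0,0],[0,0,0],[0,0,0]],"turn":[0,0,0,0,0]}'
```

```text
clock: 18.1
tcp_pos: [0.5485, 0.0676, 0.1563]
orientation: [0.004, 0.002, 1.0, -0.001]
wrist_force: [1.2, 0.5, -1.8]
finger_gap: 0.0424
clock: 18.52
tcp_pos: [0.4906, 0.2306, 0.1526]
orientation: [-0.001, 0.0, 1.0, -0.0]
wrist_force: [0.9, -0.2, -1.3]
finger_gap: 0.0422
clock: 18.93
tcp_pos: [0.4925, 0.2769, 0.1521]
orientation: [-0.001, 0.0, 1.0, -0.0]
wrist_force: [-0.7, -0.1, -1.5]
finger_gap: 0.0424
```

```bash
python3 -m creep '{"hand":[35,35,35,35,35],"delta_pos":[[0,0.0225,0.01],[0,0,0.015],[0,0,0.015],[0,0,0.015],[0,0,0.01]],"turn":[0,0,0,0,0]}';python3 -m creep '{"hand":[35,35,35,35,35],"delta_pos":[[0,0,0],[0,0,0],[0,0,0],[0,0,0],[0,0,0]],"turn":[0,0,0,0,0]}'
```

```text
clock: 19.35
tcp_pos: [0.4926, 0.2938, 0.0993]
orientation: [-0.001, 0.001, 1.0, -0.001]
wrist_force: [-0.7, -0.4, -1.6]
finger_gap: 0.0425
clock: 19.77
tcp_pos: [0.4936, 0.2957, 0.1013]
orientation: [0.001, 0.0, 1.0, 0.0]
wrist_force: [0.6, 0.4, -1.3]
finger_gap: 0.0425
```

```bash
python3 -m creep '{"hand":[35,35,35,35,35],"delta_pos":[[0,0,0.003],[0,0,0.002],[0,0,0],[0,0,0],[0,0,0]],"turn":[0,0,0,0,0]}'
```

```text
clock: 20.18
tcp_pos: [0.4935, 0.2958, 0.097]
orientation: [0.001, 0.0, 1.0, 0.0]
wrist_force: [1.0, -0.8, 3.4]
finger_gap: 0.0424
```

```bash
python3 -m creep '{"hand":[62,62,62,62,62],"delta_pos":[[0,0,0],[0,0,0],[0,0,0],[0,0,-0.03],[0,0,-0.05]],"turn":[0,0,0,0,0]}';python3 -m creep '{"hand":[62,62,62,62,62],"delta_pos":[[0,0,-0.05],[0,0,-0.05],[0,0,-0.04],[-0.03,-0.05,0],[-0.03,-0.05,0]],"turn":[0,0,0,-1,-1]}'
python3 - <<'E'
from h import *
c=env.read_camera("side");d=env.read_camera("scene")
cv2.imwrite("pics/s6.png",np.hstack([cv2.resize(c["pixels"][100:340,180:440],(400,370)),cv2.resize(d["pixels"][120:320,280:496],(400,370))])[...,::-1])
E
```

```text
clock: 20.6
tcp_pos: [0.4896, 0.2942, 0.1563]
orientation: [-0.005, 0.0, 1.0, -0.002]
wrist_force: [-0.3, 0.2, -0.7]
finger_gap: 0.0619
clock: 21.02
tcp_pos: [0.5394, 0.2275, 0.2759]
orientation: [0.003, -0.092, 0.996, 0.001]
wrist_force: [1.9, 0.1, -0.4]
finger_gap: 0.0621
```

View pics/s6.png

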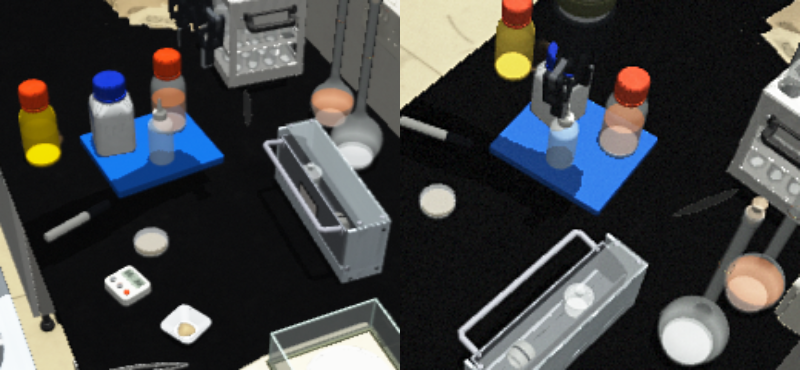

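```bash
for i in 1 2 3; do python3 -m creep '{"hand":[26,26,26,26,26],"delta_pos":[[0,0,0],[0,0,0],[0,0,0],[0,0,0],[0,0,0]],"turn":[-1,-1,-1,-1,-1]}'; done; python3 -m creep '{"hand":[26,26,26,26,26],"delta_pos":[[0,0,0],[0,0,0],[0,0,0],[0,0,0],[0,0,0]],"turn":[-0.4,0,0,0,0]}'; python3 -c "
from h import *
s=env.get_state();print(Rm(s['orientation']).round(3),s['joint_pos'].round(3))"
```

```text
clock: 21.53
tcp_pos: [0.5384, 0.2263, 0.2718]
orientation: [-0.001, -0.302, 0.953, 0.0]
wrist_force: [0.9, -0.5, -0.1]
finger_gap: 0.0259
clock: 21.95
tcp_pos: [0.5383, 0.2264, 0.2718]
orientation: [-0.001, -0.502, 0.865, 0.0]
wrist_force: [-0.3, 0.0, -0.9]
finger_gap: 0.0262
clock: 22.37
tcp_pos: [0.5383, 0.2264, 0.2718]
orientation: [-0.001, -0.677, 0.736, 0.0]
wrist_force: [-0.1, -0.8, -0.1]
finger_gap: 0.0261
clock: 22.78
tcp_pos: [0.5387, 0.2262, 0.2723]
orientation: [-0.0, -0.688, 0.726, 0.0]
wrist_force: [-0.0, -0.8, 0.4]
finger_gap: 0.0259
[[-0.053 -0.999 -0.   ]
 [-0.999  0.053  0.   ]
 [-0.     0.    -1.   ]] [ 0.26   0.326  0.137  1.382  0.    -1.257]
```

```bash
python3 -m creep '{"hand":[26,26,26,26,26],"delta_pos":[[0.03,-0.015,0],[0.04,-0.02,0],[0.04,-0.02,0],[0.04,-0.02,0],[0.04,-0.02,0]],"turn":[0,0,0,0,0]}';  python3 -m creep '{"hand":[26,26,26,26,26],"delta_pos":[[0.035,-0.02,0],[0.02,-0.013,0],[0,0,0],[0,0,0.03],[0,0,0.03]],"turn":[0,0,0,0,0]}';python3 -m creep '{"hand":[26,26,26,26,26],"delta_pos":[[0,0,0],[0,0,0],[0,0,0],[0,0,0],[0,0,0]],"turn":[0,0,0,0,0]}'
python3 - <<'E'
from h import *
c=env.read_camera("wrist");d=env.read_camera("side")
cv2.imwrite("pics/w7.png",np.hstack([cv2.resize(c["pixels"],(400,300)),cv2.resize(d["pixels"][140:290,280:480],(400,300))])[...,::-1])
E
```

```text
clock: 23.2
tcp_pos: [0.6072, 0.0691, 0.2726]
orientation: [0.0, -0.688, 0.725, -0.0]
wrist_force: [0.8, -1.0, -0.0]
finger_gap: 0.0259
clock: 23.62
tcp_pos: [0.632, 0.0248, 0.2254]
orientation: [0.001, -0.688, 0.726, -0.001]
wrist_force: [0.1, 0.4, -0.4]
finger_gap: 0.026
clock: 24.03
tcp_pos: [0.6316, 0.0253, 0.2263]
orientation: [0.001, -0.688, 0.725, -0.001]
wrist_force: [-0.1, 0.6, 0.8]
finger_gap: 0.0259
```

View pics/w7.png

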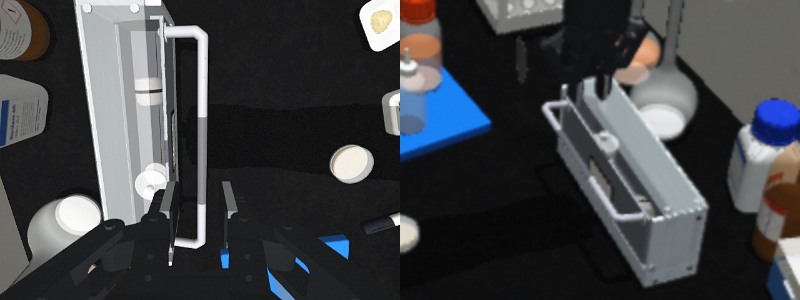

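```bash
python3 -m creep '{"hand":[26,26,26,26,26],"delta_pos":[[0,0,0.04],[0,0,0.04],[0,0,0.03],[0,0,0.02],[0,0,0.015]],"turn":[0,0,0,0,0]}';python3 -m creep '{"hand":[26,26,26,26,26],"delta_pos":[[0,0,0],[0,0,0],[0,0,0],[0,0,0],[0,0,0]],"turn":[0,0,0,0,0]}'
```

```text
clock: 24.55
tcp_pos: [0.6299, 0.0252, 0.1066]
orientation: [-0.001, -0.688, 0.725, 0.001]
wrist_force: [0.7, -0.5, 0.3]
finger_gap: 0.0257
clock: 24.97
tcp_pos: [0.6318, 0.025, 0.1099]
orientation: [0.001, -0.688, 0.725, -0.001]
wrist_force: [-0.2, 0.2, 0.2]
finger_gap: 0.0259
```

```bash
python3 -m creep '{"hand":[26,26,5,5,5],"delta_pos":[[0,0,0.006],[0,0,0],[0,0,0],[0,0,0],[0,0,0]],"turn":[0,0,0,0,0]}' 25;python3 -m creep '{"hand":[5,5,5,5,5],"delta_pos":[[0,0,0],[0,0,0],[0,0,0],[0,0,0],[0,0,0]],"turn":[0,0,0,0,0]}'
```

```text
clock: 25.38
tcp_pos: [0.6282, 0.0252, 0.1034]
orientation: [-0.002, -0.688, 0.725, 0.002]
wrist_force: [-6.5, 0.5, 3.9]
finger_gap: 0.0089
clock: 25.8
tcp_pos: [0.6281, 0.0252, 0.1034]
orientation: [-0.002, -0.688, 0.725, 0.002]
wrist_force: [-6.5, 0.4, 4.5]
finger_gap: 0.009
```

```bash
python3 -m creep '{"hand":[5,5,5,5,5],"delta_pos":[[0,0.008,0.004],[0,0.007,0.004],[0,0.0065,0.005],[0,0.006,0.005],[0,0.0055,0.006]],"turn":[0,0,0,0,0]}';python3 -m creep '{"hand":[5,5,5,5,5],"delta_pos":[[0,0.0055,0.006],[0,0.005,0.007],[0,0.005,0.0075],[0,0.003,0.004],[0,0.002,0.003]],"turn":[0,0,0,0,0]}'
```

```text
clock: 26.22
tcp_pos: [0.6052, 0.0264, 0.0864]
orientation: [0.001, -0.688, 0.725, -0.001]
wrist_force: [-2.9, 0.5, 8.3]
finger_gap: 0.009
clock: 26.63
tcp_pos: [0.5899, 0.0272, 0.066]
orientation: [0.002, -0.688, 0.725, -0.002]
wrist_force: [-8.9, -1.0, 28.7]
finger_gap: 0.0087
```

```bash
python3 -m creep '{"hand":[5,24,24,24,24],"delta_pos":[[0,0,-0.003],[0,0,0],[0,0,0],[0,0,0],[0,0,0]],"turn":[0,0,0,0,0]}';python3 -m creep '{"hand":[24,24,24,24,24],"delta_pos":[[0,0,-0.02],[0,0,-0.04],[0,0,-0.05],[0,0,-0.05],[0.02,0.04,-0.05]],"turn":[0,0,0,0,0]}';
python3 -m creep '{"hand":[24,60,60,60,60],"delta_pos":[[0,0.05,-0.01],[0,0,0],[0,0,0],[0,0,0],[0,0,0]],"turn":[1,1,1,1,1]}'
python3 - <<'E'
from h import *
np.set_printoptions(precision=4,suppress=True)
print(env.get_state()["tcp_pos"])
for n in ("scene","side","wrist"):
    c=env.read_camera(n); cv2.imwrite(f"pics/b8{n}.png",c["pixels"][...,::-1])
    for t,z in (("bin_bar",.078),("weighing_bottle",.053),("stopper",.05),("bin_hinge",.035)):
        for d in env.pinpoint(n,t)[:2]: print(n,t,round(d["score"],2),d["location"],onplane(c,d["location"],z))
a=cv2.imread("pics/b8scene.png")[210:350,270:430];b=cv2.imread("pics/b8side.png")[160:300,310:470]
cv2.imwrite("pics/b8.png",np.hstack([cv2.resize(a,(400,350),interpolation=2),cv2.resize(b,(400,350),interpolation=2)]))
E
```

```text
clock: 27.05
tcp_pos: [0.585, 0.0274, 0.0677]
orientation: [-0.002, -0.688, 0.725, 0.001]
wrist_force: [-17.6, -0.0, 27.4]
finger_gap: 0.024
clock: 27.47
tcp_pos: [0.566, 0.0168, 0.2266]
orientation: [0.002, -0.689, 0.725, -0.002]
wrist_force: [1.4, -0.8, 0.5]
finger_gap: 0.024
clock: 27.88
tcp_pos: [0.5222, 0.0183, 0.2321]
orientation: [0.0, -0.513, 0.858, -0.0]
wrist_force: [-0.5, -0.3, -0.3]
finger_gap: 0.06
[0.5222 0.0183 0.2321]
scene weighing_bottle 0.57 [280.5, 368.5] [0.6746 0.0832 0.053 ]
scene stopper 0.52 [309.2, 339.7] [ 0.6725 -0.0315  0.05  ]
scene bin_hinge 0.67 [291.1, 348.7] [0.6513 0.0304 0.035 ]
side bin_bar 0.82 [230.3, 355.5] [0.5992 0.0419 0.078 ]
side weighing_bottle 0.59 [217.5, 375.2] [0.6848 0.0927 0.053 ]
side stopper 0.5 [246.2, 395.7] [ 0.6833 -0.0271  0.05  ]
side bin_hinge 0.78 [238.4, 378.6] [0.6646 0.0309 0.035 ]
side bin_hinge 0.61 [248.4, 395.3] [ 0.6872 -0.0207  0.035 ]
wrist bin_bar 0.72 [277.2, 247.9] [0.596  0.0377 0.078 ]
wrist weighing_bottle 0.68 [433.8, 540.7] [0.4337 0.332  0.053 ]
wrist stopper 0.91 [240.8, 129.1] [ 0.6788 -0.0304  0.05  ]
```

View pics/b8.png

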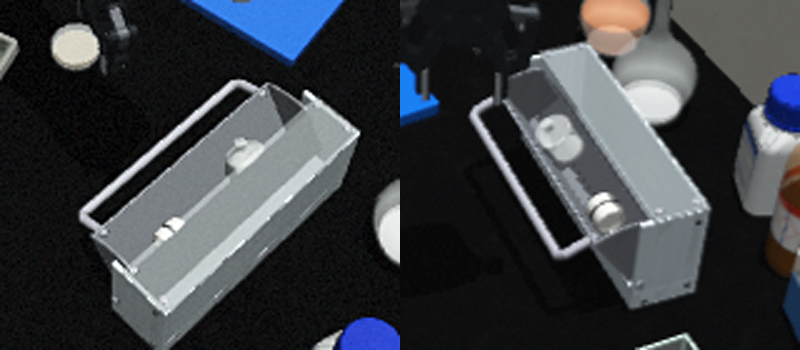

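View pics/b8wrist.png

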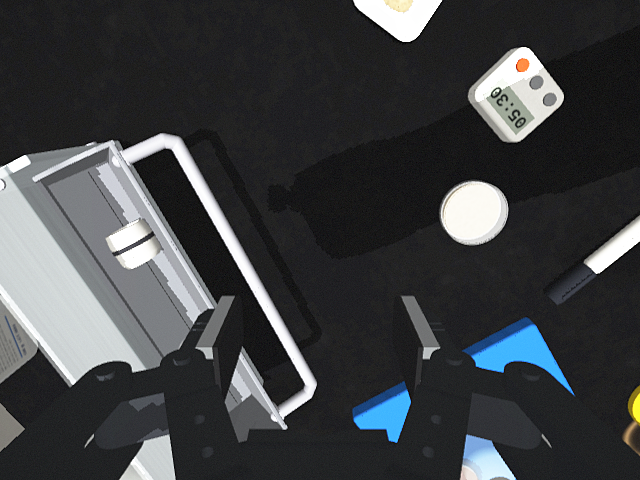

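```bash
python3 -m creep '{"hand":[60,60,60,60,60],"delta_pos":[[0,0,0],[0,0,0],[0,0,0],[0,0,0],[0,0,0]],"turn":[1,1,1,1,1]}' ;python3 -m creep '{"hand":[60,60,60,60,60],"delta_pos":[[0,0,0],[0,0,0],[0,0,0],[0,0,0],[0,0,0]],"turn":[1,1,1,1,1]}'; python3 -m creep '{"hand":[60,60,60,60,60],"delta_pos":[[0,0,0],[0,0,0],[0,0,0],[-0.03,0.03,0],[-0.03,0.03,0]],"turn":[1,1,1,0,0]}'; python3 -m creep '{"hand":[60,60,60,60,60],"delta_pos":[[0,0.02,0],[0,0,0],[0,0,0],[0,0,0],[0,0,0]],"turn":[0,0,0,0,0]}'
python3 - <<'E'
from h import *
np.set_printoptions(precision=4,suppress=True)
s=env.get_state();print(s["tcp_pos"],Rm(s["orientation"])[:,1])
c=env.read_camera("wrist"); cv2.imwrite("pics/w9.png",c["pixels"][...,::-1])
for t,z in (("bin_bar",.078),("weighing_bottle",.053),("stopper",.05),("bin_hinge",.035)):
        for d in env.pinpoint("wrist",t)[:2]: print(t,round(d["score"],2),d["location"],onplane(c,d["location"],z))
E
```

```text
clock: 29.05
tcp_pos: [0.5227, 0.0183, 0.2319]
orientation: [0.0, -0.315, 0.949, 0.0]
wrist_force: [0.0, 0.2, -0.7]
finger_gap: 0.06
clock: 29.47
tcp_pos: [0.5227, 0.0183, 0.2319]
orientation: [0.0, -0.102, 0.995, 0.0]
wrist_force: [0.4, 0.1, -0.4]
finger_gap: 0.06
clock: 29.88
tcp_pos: [0.573, 0.0634, 0.2324]
orientation: [0.0, 0.028, 1.0, -0.0]
wrist_force: [0.9, -1.1, 0.9]
finger_gap: 0.06
clock: 30.3
tcp_pos: [0.5736, 0.079, 0.232]
orientation: [-0.0, 0.027, 1.0, -0.0]
wrist_force: [-0.6, 0.2, -0.9]
finger_gap: 0.0603
[0.5736 0.079  0.232 ] [ 0.0532  0.9986 -0.0002]
bin_bar 0.75 [243.5, 261.7] [0.5933 0.0357 0.078 ]
weighing_bottle 0.73 [328.2, 335.1] [0.6871 0.0904 0.053 ]
stopper 0.74 [322.3, 203.7] [ 0.6763 -0.0297  0.05  ]
bin_hinge 0.64 [300.6, 267.7] [0.6651 0.0284 0.035 ]
```

View pics/w9.png

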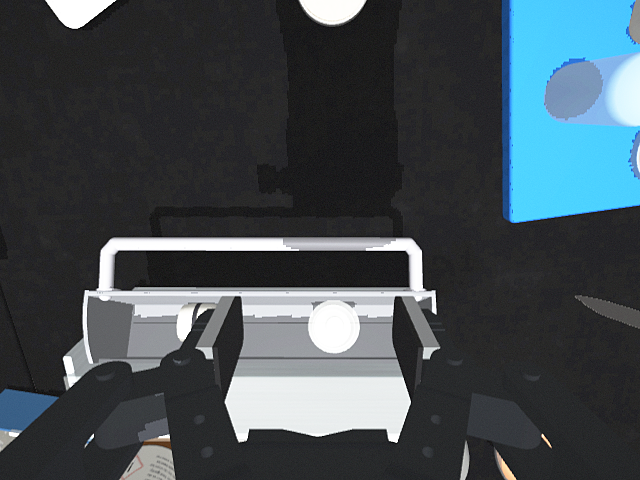

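```bash
cat >> h.py <<'E'
H=np.array([.6665,.029,.035]); YAW=np.radians(-2.95)
def tobin(P,t=.62):
    d=P-H; c,s=np.cos(YAW),np.sin(YAW); X=d[...,0]*c+d[...,1]*s; Y=-d[...,0]*s+d[...,1]*c; Z=d[...,2]
    return np.stack([X*np.cos(t)+Z*np.sin(t),Y,-X*np.sin(t)+Z*np.cos(t)],-1),np.stack([X,Y,Z],-1)
E
python3 - <<'E'
from h import *
np.set_printoptions(precision=1,suppress=True,linewidth=150)
for n in ("wrist","scene","side"):
    c=env.read_camera(n);P=cloud(c);B,W=tobin(P)
    # bar
    m=(abs(W[...,1])<.09)&(W[...,0]>-.095)&(W[...,0]<-.058)&(W[...,2]>.02)&(W[...,2]<.06)
    print(n,"bar",m.sum(),np.median(W[m],0)*1e3)
    # front wall top
    for y in (-.05,.0,.1):
        m=(abs(W[...,1]-y)<.01)&(W[...,0]>-.055)&(W[...,0]<-.03)&(W[...,2]>.05)&(W[...,2]<.08)
        if m.sum(): print(" wall top",np.median(B[m],0)*1e3,m.sum())
    m=(abs(W[...,1]-.062)<.03)&(B[...,0]>.006)&(B[...,0]<.049)&(B[...,2]>.01)&(B[...,2]<.07)
    q=B[m]*1e3; print(" bottle pts",len(q))
    for z in range(10,68,5):
        s=q[(q[:,2]>z)&(q[:,2]<=z+5)]
        if len(s): print("  z",z,len(s),"x",s[:,0].min(),s[:,0].max(),"y",s[:,1].min(),s[:,1].max(),"med",np.median(s,0))
E
```

```text
wrist bar 2986 [-76.8  -2.3  50.1]
 wall top [  4.6 -49.9  79.1] 210
 wall top [ 4.7 -0.1 79. ] 213
 wall top [ 4.8 99.2 78.9] 196
 bottle pts 2084
  z 40 299 x 6.597788440801174 45.57433847448869 y 38.76122090280267 80.32816610541097 med [38.6 60.5 44.5]
  z 45 1444 x 6.0001812167789215 45.58155727325564 y 38.74833637872838 79.59681153792532 med [24.  58.9 46.6]
  z 50 47 x 15.410532132102613 32.725639101781844 y 50.935076235217096 67.77469917137715 med [23.4 55.  50.3]
  z 55 66 x 18.607256076414835 32.441611109182396 y 52.33562872042577 66.53091417848914 med [26.8 57.7 58.9]
  z 60 228 x 18.846890728840304 31.869136629935714 y 53.06908596352758 65.56172076932444 med [25.8 59.3 61.8]
scene bar 237 [-74.2  -3.5  49.9]
 wall top [  4.1 -49.1  72. ] 53
 wall top [ 4.1 -0.4 71.7] 52
 wall top [ 4.9 99.6 71.1] 46
 bottle pts 115
  z 35 1 x 7.096433637579542 7.096433637579542 y 86.13588029380165 86.13588029380165 med [ 7.1 86.1 38.9]
  z 40 8 x 6.202340876659275 30.423878536710728 y 36.64704139257209 78.23077729047533 med [23.1 42.9 43.6]
  z 45 53 x 8.614859394888951 37.17121111982287 y
[... 1228 characters left out ...]
139008533806 52.90838210141859 med [33.6 41.2 37.9]
  z 40 55 x 6.007225207851234 45.37522581481033 y 33.83378686839529 71.62724585989442 med [29.3 50.1 43.1]
  z 45 60 x 6.3184441604719925 44.118386218882954 y 32.763042409226635 72.6508468538837 med [23.8 51.4 46.8]
  z 50 9 x 12.841532713843161 31.698388676769003 y 38.504532240067014 55.22466036336854 med [24.4 48.9 50.6]
  z 55 11 x 21.46076159605619 31.4020986254384 y 48.563632565693844 60.92473036502192 med [27.4 55.4 59. ]
  z 60 9 x 20.94091021092105 31.541847070329435 y 45.207324647690285 61.699104133760414 med [25.9 53.9 62.7]
  z 65 1 x 20.765918156617218 20.765918156617218 y 51.48385452985814 51.48385452985814 med [20.8 51.5 65.4]
```

```bash
python3 -m creep '{"hand":[60,60,60,60,60],"delta_pos":[[-0.03,0.006,0],[-0.04,0.006,0],[-0.03,0.006,0],[-0.012,0,0.02],[0,0,0.02]],"turn":[0,0,0,0,0]}' ;python3 -m creep '{"hand":[60,60,60,60,60],"delta_pos":[[0,0,0.015],[0,0,0],[0,0,0],[0,0,0],[0,0,0]],"turn":[0,0,0,0,0]}'
python3 - <<'E'
from h import *
c=env.read_camera("wrist");d=env.read_camera("side");print(env.get_state()["tcp_pos"])
cv2.imwrite("pics/w10.png",np.hstack([cv2.resize(c["pixels"],(480,360)),cv2.resize(d["pixels"][140:300,300:440],(315,360))])[...,::-1])
E
```

```text
clock: 31.12
tcp_pos: [0.6674, 0.0892, 0.1997]
orientation: [0.002, 0.026, 1.0, 0.0]
wrist_force: [0.3, -0.5, -0.1]
finger_gap: 0.0602
clock: 31.53
tcp_pos: [0.6648, 0.0893, 0.1894]
orientation: [0.001, 0.026, 1.0, 0.0]
wrist_force: [-0.2, -0.2, 0.9]
finger_gap: 0.06
[0.66473583 0.08936059 0.18928577]
```

View pics/w10.png

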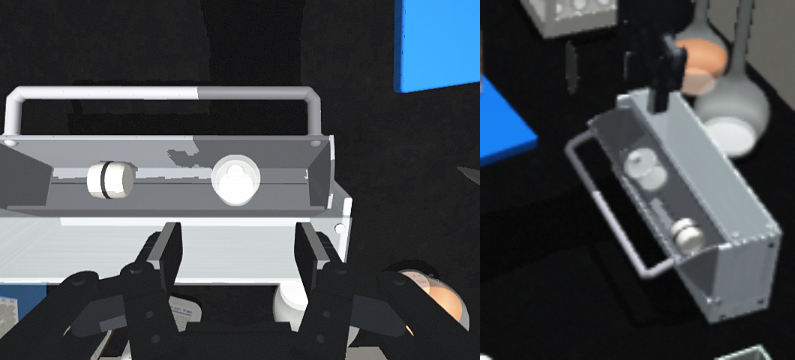

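```bash
python3 - <<'E'
from h import *
np.set_printoptions(precision=1,suppress=True,linewidth=150)
c=env.read_camera("wrist");P=cloud(c);B,W=tobin(P)
m=(abs(W[...,1]-.06)<.03)&(B[...,0]>.008)&(B[...,0]<.047)&(B[...,2]>.04)&(B[...,2]<.07)
q=B[m]*1e3; r=q[(q[:,2]<50)];k=q[q[:,2]>56]
print("rim",r.min(0),r.max(0),"knob",k.min(0),k.max(0),np.median(k,0)); print("knob world",np.median(P[m&(B[...,2]>.056)],0)*1e3)
for y in (0.02,.11):
    m=(abs(W[...,1]-y)<.01)&(W[...,0]>-.06)&(W[...,0]<.05)&(W[...,2]>.0)
    q=W[m]*1e3; q=q[np.argsort(q[:,0])]
    for x in range(-60,30,4):
        s=q[(q[:,0]>=x)&(q[:,0]<x+4)]
        if len(s): print(y,x,len(s),np.percentile(s[:,2],[5,50,95]))
t=env.get_state()["tcp_pos"];print("tcp in W",tobin(t)[1]*1e3)
E
```

```text
rim [ 8.  38.8 40.3] [46.1 79.9 50. ] knob [18.4 52.2 56.8] [33.2 66.8 63.6] [26.8 59.5 61.5]
knob world [655.8  89.1 100.6]
0.02 -48 34 [64.8 66.  67. ]
0.02 -44 246 [65.7 67.1 68.4]
0.02 -40 152 [60.2 62.9 65.4]
0.02 -36 151 [54.  56.7 59.5]
0.02 -32 129 [47.7 50.5 53.5]
0.02 -28 123 [41.6 44.6 47.4]
0.02 -24 268 [ 35.8 214.8 219.5]
0.02 -20 2226 [158.3 198.6 208.6]
0.02 -16 1787 [ 29.5 186.7 212.1]
0.02 -12 1677 [ 22.9 197.5 204.6]
0.02 -8 688 [ 13.7 202.9 205.3]
0.02 -4 632 [  7.1 202.9 205.1]
0.02 0 638 [  7.3 203.2 211.7]
0.02 4 448 [  9.6 203.1 211.5]
0.02 8 203 [11.7 13.7 91.5]
0.02 12 612 [15.3 71.1 92.4]
0.02 16 353 [17.4 63.8 92.3]
0.02 20 334 [19.9 23.3 92.4]
0.02 24 355 [22.4 52.1 92.4]
0.02 28 289 [24.9 48.2 92.2]
0.11 -60 63 [53.9 57.6 59.9]
0.11 -56 61 [57.  59.6 61.8]
0.11 -52 64 [58.6 61.6 63.6]
0.11 -48 93 [60.5 63.9 66.6]
0.11 -44 250 [65.7 67.1 68.3]
0.11 -40 164 [60.7 64.  66.7]
0.11 -36 159 [54.  57.3 60.2]
0.11 -32 129 [48.3 50.9 53.8]
0.11 -28 124 [41.9 45.  47.5]
0.11 -24 112 [36.  38.9 41.3]
0.11 -20 4155 [193.9 212.5 229.6]
0.11 -16 2024 [160.3 215.  228.1]
0.11 -12 2197 [157.1 201.  224. ]
0.11 -8 1021 [ 15.7 204.2 221.6]
0.11 -4 950 [  8.4 204.2 206.5]
0.11 0 1690 [  8.2 207.  214. ]
0.11 4 496 [  9.5 204.3 211.9]
0.11 8 175 [11.6 13.5 15.9]
0.11 12 602 [14.8 71.7 92.5]
0.11 16 327 [17.1 20.5 92.3]
0.11 20 277 [19.5 22.  92.4]
0.11 24 278 [22.3 24.8 92.1]
0.11 28 247 [24.9 27.  92. ]
tcp in W [ -4.9  60.2 154.1]
```

```bash
python3 -m creep '{"hand":[60,60,60,60,60],"delta_pos":[[0,-0.001,0.02],[0,0,0.03],[0,0,0.03],[0,0,0.02],[0,0,0.01]],"turn":[0,0,0,0,0]}' ;python3 -m creep '{"hand":[60,60,60,60,60],"delta_pos":[[0,0,0.01],[0,0,0],[0,0,0],[0,0,0],[0,0,0]],"turn":[0,0,0,0,0]}'
```

```text
clock: 32.1
tcp_pos: [0.6628, 0.0885, 0.0977]
orientation: [-0.002, 0.026, 1.0, -0.0]
wrist_force: [-0.1, -0.1, 0.0]
finger_gap: 0.06
clock: 32.52
tcp_pos: [0.6652, 0.0886, 0.0934]
orientation: [0.001, 0.026, 1.0, 0.0]
wrist_force: [-0.0, -0.2, -0.1]
finger_gap: 0.06
```

```bash
python3 -m creep '{"hand":[60,60,60,50,46],"delta_pos":[[0,0,0.006],[0,0,0.006],[0,0,0],[0,0,0],[0,0,0]],"turn":[0,0,0,0,0]}' 30;python3 -m creep '{"hand":[44,42,30,30,30],"delta_pos":[[0,0,0],[0,0,0],[0,0,0],[0,0,0],[0,0,0]],"turn":[0,0,0,0,0]}'
```

```text
clock: 32.93
tcp_pos: [0.664, 0.0885, 0.0821]
orientation: [-0.0, 0.026, 1.0, 0.0]
wrist_force: [0.5, 0.9, -0.9]
finger_gap: 0.0462
clock: 33.35
tcp_pos: [0.6643, 0.0886, 0.0827]
orientation: [0.0, 0.026, 1.0, 0.0]
wrist_force: [-1.1, 0.9, 2.3]
finger_gap: 0.0392
```

```bash
python3 -m creep '{"hand":[30,30,30,30,30],"delta_pos":[[0.0035,0,-0.005],[0.0035,0,-0.005],[0.007,0,-0.01],[0.007,0,-0.01],[0.007,0,-0.01]],"turn":[0,0,0,0,0]}'; python3 -m creep '{"hand":[30,30,30,30,30],"delta_pos":[[0.007,0,-0.01],[0.007,0,-0.01],[0.009,0,-0.012],[0.009,0,-0.015],[0.009,0,-0.015]],"turn":[0,0,0,0,0]}'; python3 -m creep '{"hand":[30,30,30,30,30],"delta_pos":[[0.01,0,-0.02],[0.01,0,-0.02],[0,0,0],[0,0,0],[0,0,0]],"turn":[0,0,0,0,0]}'
python3 - <<'E'
from h import *
for n in ("wrist","side","scene"):
    c=env.read_camera(n);t=env.get_state()["tcp_pos"]; p=proj(c,t-[0,0,.01]); 
    if n=="wrist": im=cv2.resize(c["pixels"],(400,300))
    else:
        r,k=map(int,p); print(n,r,k); im=np.hstack([im,cv2.resize(c["pixels"][max(0,r-45):max(0,r-45)+90,k-30:k+30],(200,300),interpolation=2)])
cv2.imwrite("pics/w11.png",im[...,::-1])
E
```

```text
clock: 33.77
tcp_pos: [0.6414, 0.0897, 0.1154]
orientation: [0.0, 0.026, 1.0, 0.0]
wrist_force: [2.0, 0.7, 0.2]
finger_gap: 0.0392
clock: 34.18
tcp_pos: [0.6078, 0.0915, 0.1649]
orientation: [-0.0, 0.026, 1.0, 0.0]
wrist_force: [0.1, -0.2, 0.1]
finger_gap: 0.0391
clock: 34.6
tcp_pos: [0.5931, 0.0923, 0.1957]
orientation: [0.0, 0.026, 1.0, 0.0]
wrist_force: [0.4, -0.6, -1.1]
finger_gap: 0.0393
side 187 346
scene 234 350
```

View pics/w11.png

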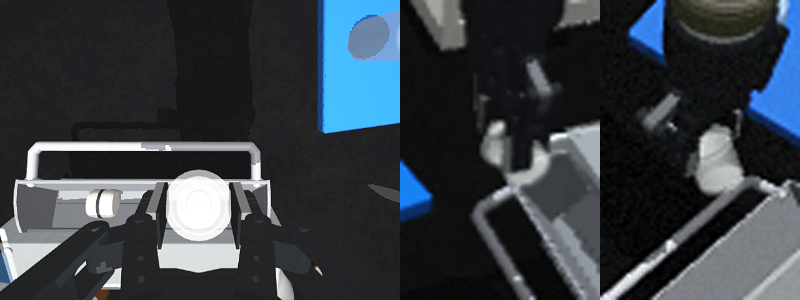

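```bash
python3 -m creep '{"hand":[30,30,30,30,30],"delta_pos":[[0,0,-0.02],[0.01,-0.02,-0.01],[0.01,-0.03,0],[0.01,-0.035,0],[0.01,-0.035,0]],"turn":[-0.6,0,0,0,0]}' 30; python3 -m creep '{"hand":[30,30,30,30,30],"delta_pos":[[0,-0.04,0],[0,-0.04,0],[0,-0.04,0],[0,-0.04,0],[0,-0.04,0]],"turn":[0,0,0,0,0]}'; python3 -m creep '{"hand":[30,30,30,30,30],"delta_pos":[[0,-0.04,0],[0,-0.04,0],[0,-0.04,0],[0,-0.035,0],[0,-0.03,0]],"turn":[0,0,0,0,0]}'; python3 -m creep '{"hand":[30,30,30,30,30],"delta_pos":[[0,-0.015,0],[0,0,0],[0,0,0],[0,0,0],[0,0,0]],"turn":[0,0,0,0,0]}'
python3 - <<'E'
from h import *
np.set_printoptions(precision=4,suppress=True)
t=env.get_state()["tcp_pos"];print(t,Rm(env.get_state()["orientation"])[:,1])
for n in ("wrist","side"):
    c=env.read_camera(n)
    for d in env.pinpoint(n,"pan")[:2]: print(n,d["score"],d["location"],onplane(c,d["location"],.082))
    if n=="wrist": im=cv2.resize(c["pixels"],(400,300))
    else:
        im=np.hstack([im,cv2.resize(c["pixels"][240:440,290:490],(300,300),interpolation=2)])
    P=cloud(c); m=(abs(P[...,2]-.132)<.004)&(abs(P[...,1]+.335)<.06)&(P[...,0]>.58)&(P[...,0]<.65)
    if m.sum(): print("backwall top x",m.sum(),np.percentile(P[m][:,0],[5,50,95]))
    m=(abs(P[...,2]-.132)<.004)&(abs(P[...,1]+.335)<.06)&(P[...,0]>.41)&(P[...,0]<.48)
    if m.sum(): print("frontwall top x",m.sum(),np.percentile(P[m][:,0],[5,50,95]))
cv2.imwrite("pics/w12.png",im[...,::-1])
E
```

```text
clock: 35.17
tcp_pos: [0.5607, -0.0043, 0.2191]
orientation: [-0.001, -0.001, 1.0, 0.0]
wrist_force: [-0.4, -0.1, -0.3]
finger_gap: 0.0391
clock: 35.58
tcp_pos: [0.5607, -0.1652, 0.2189]
orientation: [-0.001, 0.0, 1.0, 0.0]
wrist_force: [0.7, 0.7, -0.5]
finger_gap: 0.039
clock: 36.0
tcp_pos: [0.5605, -0.314, 0.2185]
orientation: [-0.001, 0.001, 1.0, 0.0]
wrist_force: [0.8, 0.7, -0.6]
finger_gap: 0.0394
clock: 36.42
tcp_pos: [0.5612, -0.3221, 0.2198]
orientation: [-0.0, -0.001, 1.0, 0.0]
wrist_force: [-0.3, 0.1, 0.4]
finger_gap: 0.039
[ 0.5612 -0.3221  0.2198] [-0.0015  1.      0.0007]
wrist 0.74 [188.9, 297.1] [ 0.5368 -0.3351  0.082 ]
backwall top x 218 [0.6155 0.6169 0.6218]
frontwall top x 1628 [0.4514 0.4529 0.4541]
side 0.59 [345.2, 405.5] [ 0.5359 -0.3341  0.082 ]
backwall top x 90 [0.6151 0.6171 0.6208]
frontwall top x 97 [0.4506 0.4525 0.4547]
```

View pics/w12.png

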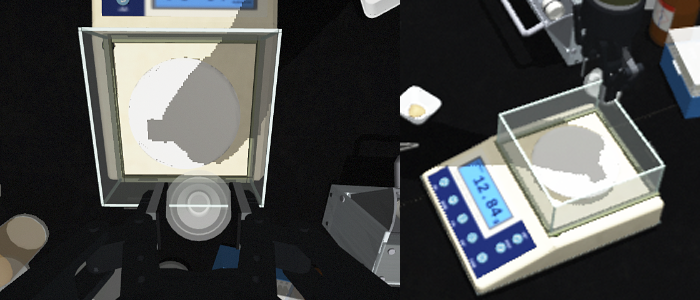

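```bash
python3 - <<'E'
from h import *
np.set_printoptions(precision=4,suppress=True)
for n in ("wrist","scene","side"):
    c=env.read_camera(n);P=cloud(c);px=c["pixels"].astype(int)
    m=(abs(P[...,2]-.082)<.004)&(abs(P[...,1]+.335)<.075)&(abs(P[...,0]-.535)<.075)
    q=P[m][:,:2]
    # pan slightly raised? list extents
    print(n,len(q),q.min(0),q.max(0),np.percentile(q,[1,99],axis=0).ravel(),cv2.minEnclosingCircle(q.astype(np.float32)))
    for lo,hi in ((-.44,-.4),(-.27,-.23)):
        m=(abs(P[...,2]-.132)<.004)&(P[...,1]>lo)&(P[...,1]<hi)&(abs(P[...,0]-.535)<.06)
        if m.sum(): print(" sidewall y",m.sum(),np.percentile(P[m][:,1],[5,50,95]))
E
```

```text
wrist 24875 [ 0.4728 -0.399 ] [ 0.5978 -0.2741] [ 0.4765 -0.3951  0.593  -0.2782] ((0.5352456569671631, -0.33651649951934814), 0.06281255185604095)
 sidewall y 1713 [-0.4203 -0.4182 -0.4171]
 sidewall y 1452 [-0.2558 -0.2548 -0.2529]
scene 1326 [ 0.4824 -0.3984] [ 0.5964 -0.2745] [ 0.4897 -0.3961  0.5934 -0.2785] ((0.533859372138977, -0.33699288964271545), 0.06282826513051987)
 sidewall y 66 [-0.421  -0.4197 -0.4183]
 sidewall y 41 [-0.2564 -0.2555 -0.2537]
side 2059 [ 0.4735 -0.3933] [ 0.6061 -0.2601] [ 0.4776 -0.3907  0.5949 -0.278 ] ((0.5505918264389038, -0.3246375620365143), 0.08406942337751389)
 sidewall y 116 [-0.4245 -0.4226 -0.4192]
 sidewall y 110 [-0.2598 -0.2575 -0.2547]
```

```bash
python3 -m creep '{"hand":[30,30,30,30,30],"delta_pos":[[0,-0.0175,0],[0,0,0.02],[0,0,0.03],[0,0,0.03],[0,0,0.02]],"turn":[0,0,0,0,0]}' 30; python3 -m creep '{"hand":[30,30,30,30,30],"delta_pos":[[0,0,0.009],[0,0,0],[0,0,0],[0,0,0],[0,0,0]],"turn":[0,0,0,0,0]}'
```

```text
clock: 37.18
tcp_pos: [0.5603, -0.3383, 0.1376]
orientation: [-0.001, 0.0, 1.0, 0.0]
wrist_force: [-0.0, -0.0, -1.8]
finger_gap: 0.0394
clock: 37.6
tcp_pos: [0.5619, -0.3385, 0.1344]
orientation: [0.001, 0.0, 1.0, -0.001]
wrist_force: [-0.4, 0.5, -1.3]
finger_gap: 0.0388
```

```bash
python3 -m creep '{"hand":[30,30,30,30,30],"delta_pos":[[-0.008,0.002,0.002],[-0.006,0,0],[-0.004,0,0],[0,0,0],[0,0,0]],"turn":[0,0,0,0,0]}' 22; python3 -m creep '{"hand":[30,30,30,30,30],"delta_pos":[[-0.003,0,0],[-0.003,0,0],[-0.003,0,0],[0,0,0],[0,0,0]],"turn":[0,0,0,0,0]}'
python3 - <<'E'
from h import *
for n in ("wrist","side","scene"):
    c=env.read_camera(n);t=env.get_state()["tcp_pos"]; p=proj(c,t-[0,0,.01]); 
    if n=="wrist": im=cv2.resize(c["pixels"],(400,300))
    else:
        r,k=map(int,p); print(n,r,k); im=np.hstack([im,cv2.resize(c["pixels"][max(0,r-45):max(0,r-45)+90,k-30:k+30],(200,300),interpolation=2)])
cv2.imwrite("pics/w13.png",im[...,::-1])
E
```

```text
clock: 38.02
tcp_pos: [0.5758, -0.336, 0.131]
orientation: [0.0, -0.0, 1.0, -0.0]
wrist_force: [0.4, -0.4, -0.7]
finger_gap: 0.0389
clock: 38.43
tcp_pos: [0.5811, -0.336, 0.1309]
orientation: [-0.002, 0.0, 1.0, 0.0]
wrist_force: [-5.4, 0.6, 3.4]
finger_gap: 0.039
side 327 426
scene 361 223
```

View pics/w13.png

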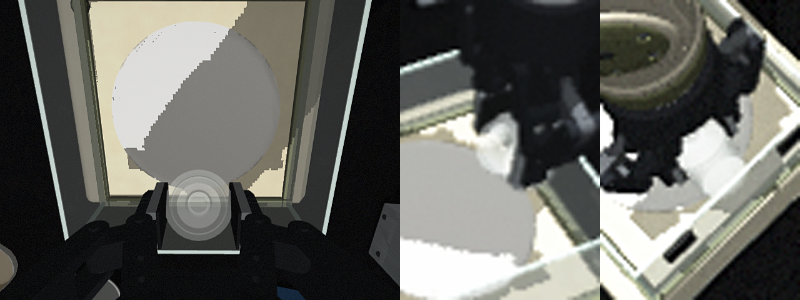

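```bash
python3 -m creep '{"hand":[30,30,30,30,30],"delta_pos":[[-0.003,0,0],[-0.003,0,0],[-0.003,0,0],[0,0,0],[0,0,0]],"turn":[0,0,0,0,0]}' 20; python3 -m creep '{"hand":[30,30,30,30,30],"delta_pos":[[-0.003,0,0],[-0.002,0,0],[0,0,0],[0,0,0],[0,0,0]],"turn":[0,0,0,0,0]}'
python3 - <<'E'
from h import *
for n in ("wrist","side","scene"):
    c=env.read_camera(n);t=env.get_state()["tcp_pos"]; p=proj(c,t-[0,0,.01]); 
    if n=="wrist": im=cv2.resize(c["pixels"],(400,300))
    else:
        r,k=map(int,p); print(n,r,k); im=np.hstack([im,cv2.resize(c["pixels"][max(0,r-45):max(0,r-45)+90,k-30:k+30],(200,300),interpolation=2)])
cv2.imwrite("pics/w14.png",im[...,::-1])
E
```

```text
clock: 39.0
tcp_pos: [0.587, -0.336, 0.1309]
orientation: [-0.003, 0.001, 1.0, 0.0]
wrist_force: [-9.3, 0.6, 4.6]
finger_gap: 0.039
clock: 39.42
tcp_pos: [0.5921, -0.3361, 0.131]
orientation: [-0.002, 0.0, 1.0, 0.0]
wrist_force: [-6.1, -0.3, 2.7]
finger_gap: 0.0394
side 326 431
scene 364 226
```

View pics/w14.png

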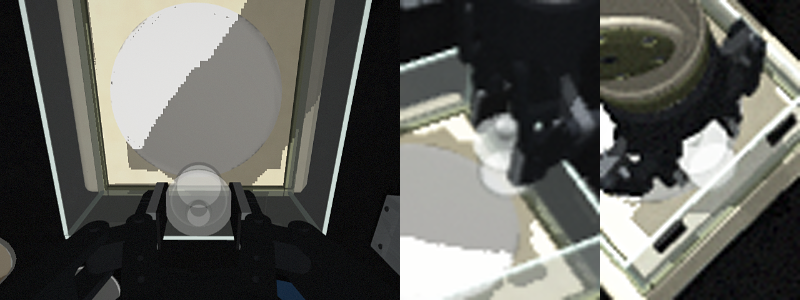

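```bash
python3 -m creep '{"hand":[30,30,30,30,30],"delta_pos":[[-0.002,0,0],[-0.001,0,0],[-0.001,0,0],[0,0,0],[0,0,0]],"turn":[0,0,0,0,0]}' 20
```

```text
clock: 39.98
tcp_pos: [0.5955, -0.3362, 0.131]
orientation: [-0.002, 0.0, 1.0, 0.0]
wrist_force: [-4.6, -0.3, 2.0]
finger_gap: 0.0391
```

```bash
python3 -m creep '{"hand":[30,30,30,30,30],"delta_pos":[[-0.0015,0,0],[-0.001,0,0],[0,0,0],[0,0,0],[0,0,0]],"turn":[0,0,0,0,0]}' 20
python3 - <<'E'
from h import *
for n in ("wrist","side","scene"):
    c=env.read_camera(n);t=env.get_state()["tcp_pos"]; p=proj(c,t-[0,0,.01]); 
    if n=="wrist": im=cv2.resize(c["pixels"][180:420,160:480],(400,300))
    else:
        r,k=map(int,p); print(n,r,k); im=np.hstack([im,cv2.resize(c["pixels"][max(0,r-45):max(0,r-45)+90,k-30:k+30],(200,300),interpolation=2)])
cv2.imwrite("pics/w15.png",im[...,::-1])
E
```

```text
clock: 40.4
tcp_pos: [0.5962, -0.3361, 0.131]
orientation: [-0.003, 0.001, 1.0, 0.0]
wrist_force: [-8.1, -0.1, 4.0]
finger_gap: 0.0393
side 325 432
scene 365 227
```

View pics/w15.png

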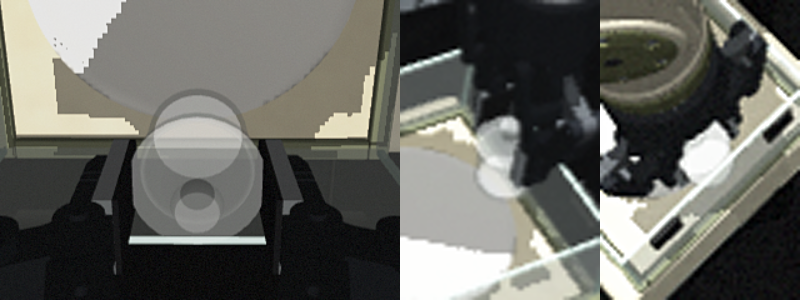

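```bash
python3 -m creep '{"hand":[30,30,30,30,30],"delta_pos":[[0.01,0,0],[0.02,0,0],[0.02,0,0],[0.02,0,0],[0.009,0,0]],"turn":[0,0,0,0,0]}' 20;  python3 -m creep '{"hand":[30,30,30,30,30],"delta_pos":[[0,0,0],[0,0,0],[0,0,0],[0,0,0],[0,0,0]],"turn":[0,0,0,0,0]}' 20
python3 - <<'E'
from h import *
np.set_printoptions(precision=1,suppress=True)
t=env.get_state()["tcp_pos"]
for n in ("wrist","side","scene"):
    c=env.read_camera(n); p=proj(c,t-[0,0,.01]); P=(cloud(c)-t)*1e3
    m=(abs(P[...,0])<32)&(abs(P[...,1])<17)&(P[...,2]<35)&(P[...,2]>-34)
    q=P[m]
    for z in range(-34,35,6):
        s=q[(q[:,2]>=z)&(q[:,2]<z+6)]
        if len(s)>3: print(n,z,len(s),s.min(0),s.max(0))
    if n=="wrist": im=cv2.resize(c["pixels"][180:420,160:480],(400,300))
    else:
        r,k=map(int,p); im=np.hstack([im,cv2.resize(c["pixels"][max(0,r-45):max(0,r-45)+90,k-30:k+30],(200,300),interpolation=2)])
cv2.imwrite("pics/w16.png",im[...,::-1])
E
```

```text
clock: 40.97
tcp_pos: [0.5343, -0.3359, 0.1311]
orientation: [-0.0, 0.0, 1.0, 0.0]
wrist_force: [0.6, 0.1, -0.9]
finger_gap: 0.0389
clock: 41.38
tcp_pos: [0.5366, -0.3361, 0.1309]
orientation: [0.0, -0.0, 1.0, -0.0]
wrist_force: [-0.2, -0.4, -0.7]
finger_gap: 0.0391
wrist -34 204 [-15.1 -15.1 -33.9] [ -4.1  17.  -28. ]
wrist -28 216 [-15.8 -15.1 -27.9] [ -4.8  17.  -22. ]
wrist -22 244 [-16.6 -14.4 -22. ] [ -6.8  17.  -16. ]
wrist -16 138 [-17.4 -11.4 -16. ] [-11.2  14.4 -10.8]
wrist -10 17 [-20.1 -10.1  -5.7] [-13.9  15.4  -4.1]
wrist -4 729 [-21.6 -17.   -4. ] [-8.8 17.   2. ]
wrist 2 5643 [-21. -17.   2.] [20.5 17.   8. ]
wrist 8 626 [-10.2  -9.2   8. ] [16.3 15.2 10.7]
wrist 14 617 [-10.4  -6.2  14.9] [ 3.3  8.6 20. ]
wrist 20 807 [-9.6 -5.  20. ] [ 3.7  7.4 22.7]
side -34 14 [-14.3 -16.5 -33.8] [ 14.9   1.  -28.1]
side -28 15 [-15.7 -16.6 -27.8] [ -5.5  -0.2 -22.1]
side -22 16 [-16.1 -16.8 -22. ] [ -5.5   0.9 -16.9]
side -16 11 [-16.3 -15.3 -14.9] [ -8.4   0.6 -10.7]
side -4 47 [-21.3 -16.8  -3.7] [-2.8 15.3  2. ]
side 2 74 [-20.6 -15.7   2. ] [17.7 17.   7.9]
side 8 14 [-11.2 -10.7   8.3] [ 5.8 16.8 13.1]
side 14 24 [-8.6 -8.  14.5] [ 1.   3.8 19.8]
side 20 9 [-8.9 -7.7 20.1] [ 0.5 16.5 25.3]
scene -34 14 [  9.7 -15.6 -33.9] [ 21.3  16.3 -28.3]
scene -28 21 [  6.6 -16.4 -27.9] [ 21.4  13.8 -22.4]
scene -22 17 [  4.4 -16.8 -22. ] [ 19.9  15.1 -16.1]
scene -16 20 [  6.7 -16.  -16. ] [ 19.9  15.8 -10.2]
scene -10 16 [  8.5 -14.4  -9.9] [18.5  9.  -4.3]
scene -4 14 [-14.7 -14.   -3.8] [17.3 14.2  1.9]
scene 2 106 [-13.9 -15.8   2.4] [20.  16.9  7.9]
scene 8 37 [ -4.5 -14.4   8. ] [17.1 10.3 13. ]
scene 14 24 [-9.  -6.2 16.6] [ 3.3  7.7 19.9]
scene 20 7 [-6.5 -3.6 21. ] [ 3.1  5.7 23.5]
```

View pics/w16.png

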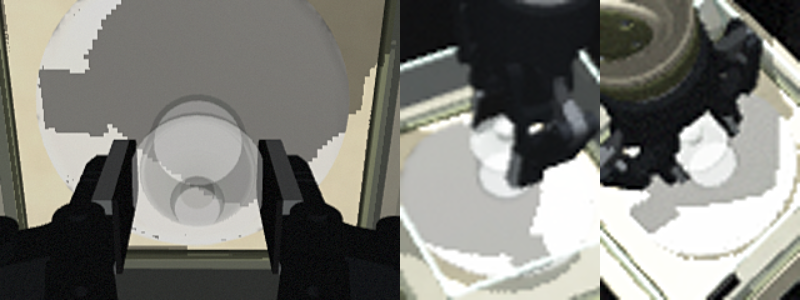

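```bash
python3 -m creep '{"hand":[30,30,30,30,30],"delta_pos":[[0.002,0,0.004],[0,0,0.004],[0,0,0.003],[0,0,0],[0,0,0]],"turn":[0,0,0,0,0]}' 20;  python3 -m creep '{"hand":[30,30,30,30,30],"delta_pos":[[0,0,0.001],[0,0,0.001],[0,0,0.001],[0,0,0],[0,0,0]],"turn":[0,0,0,0,0]}' 20
```

```text
clock: 41.95
tcp_pos: [0.534, -0.3359, 0.1218]
orientation: [-0.0, 0.0, 1.0, 0.0]
wrist_force: [0.1, -0.6, -0.4]
finger_gap: 0.0394
clock: 42.37
tcp_pos: [0.5346, -0.3363, 0.1205]
orientation: [0.001, 0.0, 1.0, -0.0]
wrist_force: [0.1, 1.1, 3.6]
finger_gap: 0.039
```

```bash
python3 -m creep '{"hand":[30,30,30,30,30],"delta_pos":[[0,0,0.0015],[0,0,0.001],[0,0,0],[0,0,0],[0,0,0]],"turn":[0,0,0,0,0]}' 20;  python3 -m creep '{"hand":[30,30,30,30,30],"delta_pos":[[0,0,0.001],[0,0,0],[0,0,0],[0,0,0],[0,0,0]],"turn":[0,0,0,0,0]}' 20
python3 - <<'E'
from h import *
np.set_printoptions(precision=1,suppress=True)
t=env.get_state()["tcp_pos"]
c=env.read_camera("wrist"); P=(cloud(c)-t)*1e3
m=(abs(P[...,0])<32)&(abs(P[...,1])<17)&(P[...,2]<35)&(P[...,2]>-34)
q=P[m]
for z in range(-34,35,6):
        s=q[(q[:,2]>=z)&(q[:,2]<z+6)]
        if len(s)>3: print(z,len(s),s.min(0),s.max(0))
E
```

```text
clock: 42.78
tcp_pos: [0.5357, -0.3363, 0.1201]
orientation: [0.002, -0.0, 1.0, -0.001]
wrist_force: [0.9, 2.6, 10.5]
finger_gap: 0.0393
clock: 43.2
tcp_pos: [0.5361, -0.3364, 0.1199]
orientation: [0.003, -0.0, 1.0, -0.001]
wrist_force: [1.8, 3.7, 12.3]
finger_gap: 0.0393
-34 240 [-16.3 -15.3 -34. ] [ -5.1  16.9 -28. ]
-28 268 [-16.6 -15.7 -27.9] [ -4.4  17.  -22. ]
-22 291 [-17.6 -15.2 -22. ] [ -6.5  17.  -16. ]
-16 285 [-18.1 -14.  -16. ] [ -8.9  16.9 -10. ]
-10 18 [-18.5  -5.3 -10. ] [-16.5   8.7  -4.4]
-4 380 [-21.3 -16.9  -3.6] [-9.6 16.6  2. ]
2 5804 [-21.7 -17.    2. ] [20.9 17.   8. ]
8 711 [-11.   -9.5   8. ] [12.  12.9 13.8]
14 520 [-9.4 -6.1 14.9] [ 4.   8.7 20. ]
20 895 [-8.7 -4.9 20. ] [ 4.3  7.5 22.9]
```

```bash
python3 -m creep '{"hand":[30,30,40,42,44],"delta_pos":[[0,0,-0.002],[0,0,0],[0,0,0],[0,0,0],[0,0,0]],"turn":[0,0,0,0,0]}' 20;  python3 -m creep '{"hand":[48,54,60,60,60],"delta_pos":[[0,0,0],[0,0,0],[0,0,0],[0,0,0],[0,0,0]],"turn":[0,0,0,0,0]}' 20
python3 - <<'E'
from h import *
np.set_printoptions(precision=1,suppress=True)
t=env.get_state()["tcp_pos"]
c=env.read_camera("wrist"); P=(cloud(c)-t)*1e3
m=(abs(P[...,0])<32)&(abs(P[...,1])<26)&(P[...,2]<35)&(P[...,2]>-34)
q=P[m]
for z in range(-34,35,6):
        s=q[(q[:,2]>=z)&(q[:,2]<z+6)]
        if len(s)>3: print(z,len(s),s.min(0),s.max(0))
cv2.imwrite("pics/w17.png",c["pixels"][...,::-1])
E
```

```text
clock: 43.67
tcp_pos: [0.5338, -0.336, 0.1183]
orientation: [-0.0, 0.0, 1.0, 0.0]
wrist_force: [0.2, -0.9, 0.1]
finger_gap: 0.0441
clock: 44.08
tcp_pos: [0.5341, -0.3361, 0.1184]
orientation: [-0.0, 0.0, 1.0, 0.0]
wrist_force: [-1.4, 0.7, 0.1]
finger_gap: 0.06
-34 344 [-28.8 -24.9 -34. ] [  4.2  25.2 -28. ]
-28 374 [-13.6 -16.4 -28. ] [  0.6  19.2 -22. ]
-22 420 [-13.9 -16.5 -22. ] [  1.7  19.5 -16. ]
-16 464 [-13.7 -15.8 -16. ] [ -0.8  18.8 -10. ]
-10 303 [-13.8 -13.5 -10. ] [-5.6 16.5 -4.8]
-4 237 [-15.8 -16.6  -2.2] [-4.8 18.8  2. ]
2 5833 [-16.3 -19.6   2. ] [26.7 22.1  8. ]
8 1253 [ -6.7 -10.1   8. ] [13.2 13.2 13.9]
14 379 [-2.8 -5.9 14.1] [ 8.   8.7 20. ]
20 1006 [-3.2 -5.1 20. ] [11.4  7.9 23.5]
```

View pics/w17.png

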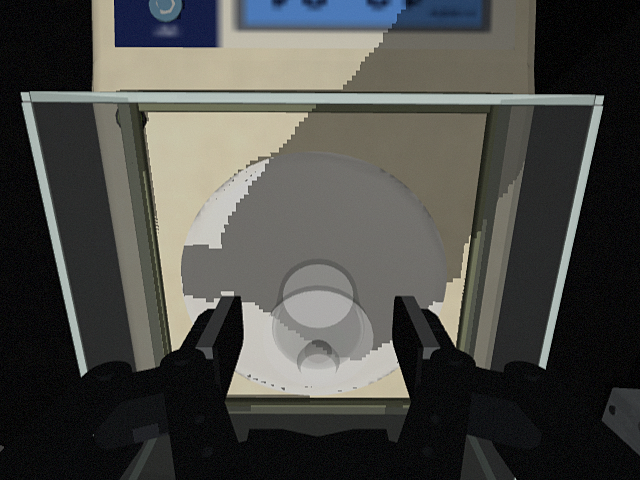

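```bash
python3 -m creep '{"hand":[62,62,62,62,62],"delta_pos":[[0,0,-0.01],[0,0,-0.03],[0,0,-0.04],[0,0,-0.05],[0,0,-0.03]],"turn":[0,0,0,0,0]}' 20; python3 -m creep '{"hand":[62,62,62,62,62],"delta_pos":[[0.02,0,0],[0.02,0,0],[0,0,0],[0,0,0],[0,0,0]],"turn":[0,0,0,0,0]}' 20
python3 - <<'E'
from h import *
np.set_printoptions(precision=4,suppress=True)
print(env.get_state()["tcp_pos"])
for n in ("wrist","scene","side"):
    c=env.read_camera(n); P=cloud(c)
    for t,z in (("weighing_bottle",.082),("pan",.082)):
        for d in env.pinpoint(n,t)[:2]: print(n,t,round(d["score"],2),np.round(d["location"]),onplane(c,d["location"],z))
    near=(np.hypot(P[...,0]-.537,P[...,1]+.335)<.035)
    for z0,z1 in ((.12,.128),(.132,.145)):
        m=near&(P[...,2]>z0)&(P[...,2]<z1); q=P[m]
        if len(q)>5: print(n,z0,len(q),cv2.minEnclosingCircle(q[:,:2].astype(np.float32)))
    if n=="wrist": cv2.imwrite("pics/w18.png",c["pixels"][...,::-1])
    print(n,"pan centre px",proj(c,[.535,-.3365,.082]),"bottle",proj(c,[.5386,-.3347,.082]))
E
```

```text
clock: 44.55
tcp_pos: [0.5347, -0.3365, 0.2513]
orientation: [0.002, 0.0, 1.0, -0.001]
wrist_force: [0.7, -0.8, 1.6]
finger_gap: 0.0625
clock: 44.97
tcp_pos: [0.5025, -0.3362, 0.2469]
orientation: [0.0, 0.0, 1.0, -0.0]
wrist_force: [-0.3, -0.5, -0.3]
finger_gap: 0.0622
[ 0.5025 -0.3362  0.2469]
wrist weighing_bottle 0.63 [257. 321.] [ 0.5405 -0.3322  0.082 ]
wrist 0.12 2020 ((0.5392827987670898, -0.3347705602645874), 0.021347684785723686)
wrist 0.132 343 ((0.5384891033172607, -0.33470073342323303), 0.0075400881469249725)
wrist pan centre px [250.9797 315.4364] bottle [255.102  317.6436]
scene weighing_bottle 0.6 [354. 215.] [ 0.5398 -0.3336  0.082 ]
scene pan 0.7 [351. 210.] [ 0.5243 -0.3387  0.082 ]
scene 0.12 197 ((0.537814736366272, -0.3356572985649109), 0.021559778600931168)
scene 0.132 34 ((0.5421037673950195, -0.3379826545715332), 0.004435812123119831)
scene pan centre px [353.333  213.0908] bottle [353.7994 214.6413]
side weighing_bottle 0.89 [345. 404.] [ 0.5334 -0.3316  0.082 ]
side pan 0.75 [345. 407.] [ 0.5379 -0.3356  0.082 ]
side 0.12 196 ((0.5384427905082703, -0.3397310674190521), 0.02242213673889637)
side 0.132 41 ((0.5375387668609619, -0.33883488178253174), 0.00865990947932005)
side pan centre px [346.1751 405.7081] bottle [345.001 406.77 ]
```

View pics/w18.png

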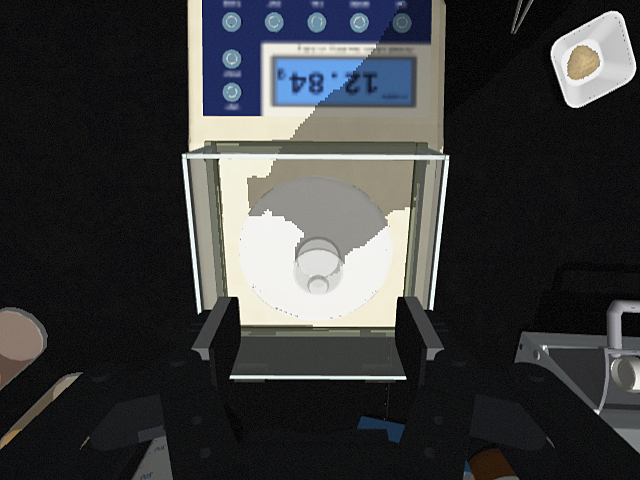

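```bash
python3 -m creep '{"hand":[20,5,0,0,0],"delta_pos":[[0,0.03,0],[0,0.045,0],[0,0.05,0],[0,0.05,0],[0,0.05,0]],"turn":[0,0,0,0,0]}' 40; python3 -m creep '{"hand":[0,0,0,0,0],"delta_pos":[[-0.02,0.05,0],[-0.02,0.05,0],[-0.01,0.05,0],[0,0.05,0],[0,0.03,0]],"turn":[0,0,0,0,0]}'; python3 -m creep '{"hand":[0,0,0,0,0],"delta_pos":[[0,0,0],[0,0,0],[0,0,0.04],[0,0,0.05],[0,0,0.05]],"turn":[0,0,0,0,0]}'
```

```text
clock: 45.83
tcp_pos: [0.502, -0.1546, 0.2466]
orientation: [0.0, 0.001, 1.0, 0.0]
wrist_force: [1.5, 1.4, -0.6]
finger_gap: 0.0014
clock: 46.25
tcp_pos: [0.5411, 0.0289, 0.2467]
orientation: [0.0, -0.001, 1.0, 0.001]
wrist_force: [0.1, 0.2, -0.5]
finger_gap: -0.0001
clock: 46.67
tcp_pos: [0.5426, 0.0237, 0.1347]
orientation: [0.002, 0.001, 1.0, -0.0]
wrist_force: [0.7, 0.3, -0.5]
finger_gap: -0.0
```

```bash
python3 -m creep '{"hand":[0,0,0,0,0],"delta_pos":[[0,0,0.04],[0,0,0.03],[0,0,0.01],[0,0,0],[0,0,0]],"turn":[0,0,0,0,0]}'; python3 -m creep '{"hand":[0,0,0,0,0],"delta_pos":[[-0.012,0,0],[-0.012,0,0],[-0.01,0,0],[-0.006,0,-0.005],[-0.006,0,-0.006]],"turn":[0,0,0,0,0]}';python3 -m creep '{"hand":[0,0,0,0,0],"delta_pos":[[-0.006,0,-0.006],[-0.006,0,-0.006],[-0.006,0,-0.006],[-0.006,0,-0.006],[-0.006,0,-0.005]],"turn":[0,0,0,0,0]}'
```

```text
clock: 47.08
tcp_pos: [0.5418, 0.0243, 0.0714]
orientation: [0.0, 0.001, 1.0, -0.0]
wrist_force: [0.6, 0.3, -0.4]
finger_gap: -0.0001
clock: 47.5
tcp_pos: [0.5779, 0.025, 0.0801]
orientation: [-0.001, 0.0, 1.0, -0.0]
wrist_force: [-5.6, -2.3, 0.7]
finger_gap: 0.0001
clock: 47.92
tcp_pos: [0.6017, 0.025, 0.1039]
orientation: [-0.0, 0.0, 1.0, -0.0]
wrist_force: [-2.4, -0.9, 1.0]
finger_gap: 0.0004
```

Keep pushing to the stop.

```bash
python3 -m creep '{"hand":[0,0,0,0,0],"delta_pos":[[-0.005,0,-0.001],[-0.004,0,0],[-0.003,0,0],[0,0,0],[0,0,0]],"turn":[0,0,0,0,0]}';python3 -m creep '{"hand":[0,0,0,0,0],"delta_pos":[[-0.003,0,0],[-0.002,0,0],[-0.002,0,0],[0,0,0],[0,0,0]],"turn":[0,0,0,0,0]}'
```

```text
clock: 48.33
tcp_pos: [0.612, 0.0254, 0.1032]
orientation: [0.0, -0.0, 1.0, 0.0]
wrist_force: [-1.0, -0.1, -0.3]
finger_gap: 0.0002
clock: 48.75
tcp_pos: [0.6125, 0.0254, 0.1028]
orientation: [-0.005, 0.0, 1.0, -0.0]
wrist_force: [-14.0, -0.7, 8.7]
finger_gap: 0.0001
```

```bash
python3 -m creep '{"hand":[0,0,0,0,0],"delta_pos":[[-0.003,0,0],[-0.002,0,0],[0,0,0],[0,0,0],[0.02,0,0]],"turn":[0,0,0,0,0]}';python3 -m creep '{"hand":[0,0,0,0,0],"delta_pos":[[0.03,0,0],[0.03,0,-0.02],[0.02,0.02,-0.05],[0,0.04,-0.05],[0,0.05,-0.05]],"turn":[0,0,0,0,0]}'
python3 - <<'E'
from h import *
np.set_printoptions(precision=4,suppress=True)
for n in ("scene","side"):
    c=env.read_camera(n); P=cloud(c)
    q=P[(abs(P[...,0]-.628)<.014)&(abs(P[...,1]-.02)<.08)&(P[...,2]>.09)&(P[...,2]<.125)]
    print(n,len(q),np.median(q,0)) 
    cv2.imwrite(f"pics/c19{n}.png",c["pixels"][...,::-1])
    for t,z in (("bin_bar",.113),("stopper",.035)):
        for d in env.pinpoint(n,t)[:2]: print(n,t,round(d["score"],2),np.round(d["location"]),onplane(c,d["location"],z))
a=cv2.imread("pics/c19scene.png")[130:350,250:450];b=cv2.imread("pics/c19side.png")[130:330,200:440]
cv2.imwrite("pics/c19.png",np.hstack([cv2.resize(a,(400,400),interpolation=2),cv2.resize(b,(400,400),interpolation=2)]))
E
```

```text
clock: 49.17
tcp_pos: [0.6041, 0.0253, 0.103]
orientation: [-0.001, 0.0, 1.0, 0.0]
wrist_force: [0.6, -0.6, -0.2]
finger_gap: -0.0006
clock: 49.58
tcp_pos: [0.5423, 0.0951, 0.2196]
orientation: [0.001, 0.001, 1.0, 0.0]
wrist_force: [1.7, 0.6, 0.3]
finger_gap: 0.0001
scene 226 [0.6281 0.0161 0.1177]
scene bin_bar 0.57 [271. 344.] [0.6258 0.0332 0.113 ]
side 181 [0.6269 0.0152 0.1164]
side bin_bar 0.55 [217. 367.] [0.6288 0.041  0.113 ]
```

View pics/c19.png

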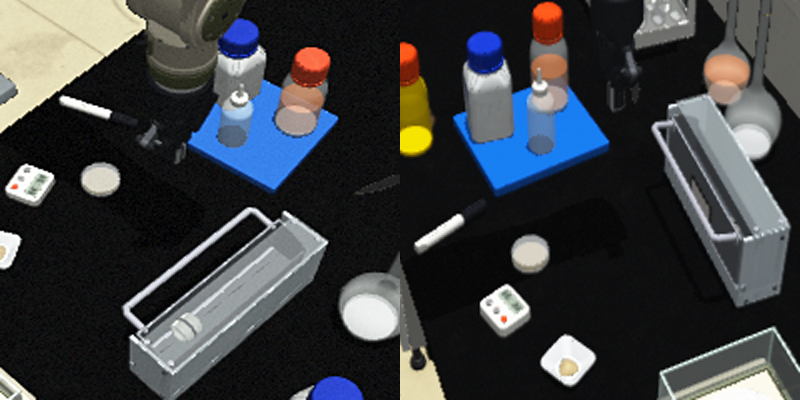

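```bash
python3 - <<'E'
from h import *
np.set_printoptions(precision=4,suppress=True)
for n in ("scene","side"):
    c=env.read_camera(n); P=cloud(c)
    m=(abs(P[...,0]-.64)<.045)&(P[...,2]>.108)&(P[...,2]<.125)
    q=P[m]; o=[]
    for lo in (-.08,-.06,-.04,-.02,.06,.08,.1):
        s=q[(q[:,1]>lo)&(q[:,1]<lo+.02)]; o.append((np.median(s[:,0]),np.median(s[:,2])))
    print(n,np.array(o).T)
a=cv2.imread("pics/scene0.png")[225:320,305:420];b=cv2.imread("pics/c19scene.png")[225:320,305:420]
d=cv2.absdiff(a,b); cv2.imwrite("pics/d20.png",np.vstack([np.hstack([cv2.resize(a,(390,300)),cv2.resize(b,(390,300))]),np.hstack([cv2.resize(d,(390,300))]*2)]))
E
```

```text
scene [[0.6263 0.6278 0.629  0.6298 0.6339 0.635  0.6364]
 [0.1166 0.1162 0.1166 0.1179 0.1157 0.1163 0.1167]]
side [[0.6254 0.6269 0.6288 0.6306 0.6324 0.6348 0.6331]
 [0.1149 0.116  0.1162 0.1171 0.1162 0.1149 0.1151]]
```

View pics/d20.png

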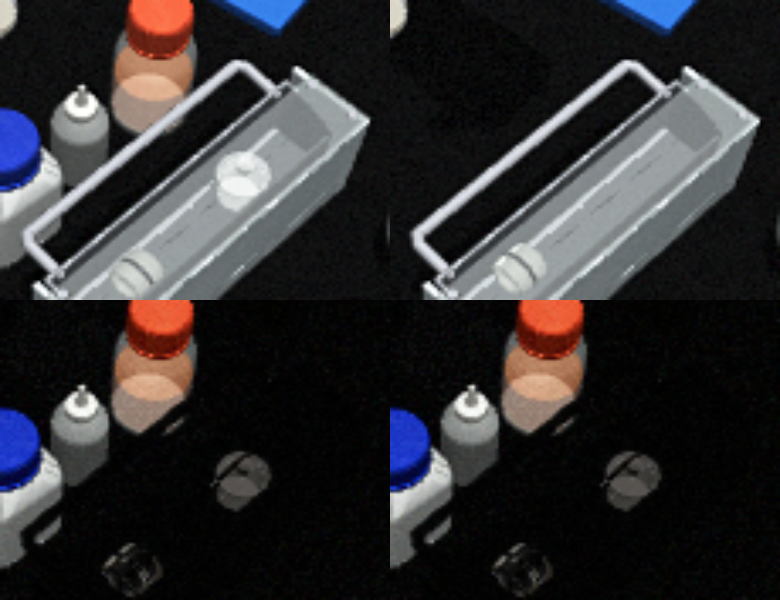

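```bash
python3 -m creep '{"hand":[62,62,62,62,62],"delta_pos":[[0.015,0.03,-0.01],[0.015,0.045,0],[0.015,0.045,0],[0.015,0.045,0],[0,0.045,0]],"turn":[0,0,0,0,0]}'; python3 -m creep '{"hand":[62,62,62,62,62],"delta_pos":[[0,0.02,0],[0,0,0],[0,0,0],[0,0,0],[0,0,0]],"turn":[0,0,0,0,0]}'
```

```text
clock: 50.4
tcp_pos: [0.4925, 0.2635, 0.2247]
orientation: [-0.002, 0.001, 1.0, -0.0]
wrist_force: [-0.5, -0.8, -0.1]
finger_gap: 0.0603
clock: 50.82
tcp_pos: [0.4949, 0.2778, 0.2252]
orientation: [-0.001, 0.001, 1.0, -0.0]
wrist_force: [-0.1, 0.2, 0.0]
finger_gap: 0.0622
```

```bash
python3 -m creep '{"hand":[62,62,62,62,62],"delta_pos":[[0.002,0.0225,0],[0,0,0],[0,0,0],[0,0,0],[0,0,0]],"turn":[0,0,0,0,0]}'
python3 - <<'E'
from h import *
np.set_printoptions(precision=4,suppress=True)
t=env.get_state()["tcp_pos"];print(t)
c=env.read_camera("wrist"); P=cloud(c); cv2.imwrite("pics/w21.png",c["pixels"][...,::-1])
for z0,z1 in ((.112,.128),(.128,.14),(.142,.156)):
    m=(np.hypot(P[...,0]-.4935,P[...,1]-.2958)<.03)&(P[...,2]>z0)&(P[...,2]<z1); q=P[m]; print(len(q),cv2.minEnclosingCircle(q[:,:2].astype(np.float32)))
E
```

```text
clock: 51.23
tcp_pos: [0.4933, 0.2963, 0.2258]
orientation: [-0.0, 0.001, 1.0, -0.0]
wrist_force: [-0.1, 0.9, -0.0]
finger_gap: 0.0624
[0.4933 0.2963 0.2258]
920 ((0.494063138961792, 0.2970951497554779), 0.012841804884374142)
231 ((0.4935074746608734, 0.2969795763492584), 0.00824207253754139)
152 ((0.4941712021827698, 0.2970796227455139), 0.003379108151420951)
```

View pics/w21.png

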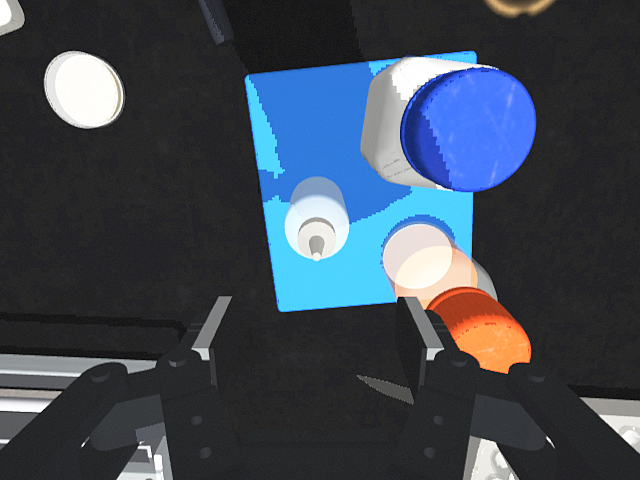

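```bash
python3 -m creep '{"hand":[62,62,62,62,62],"delta_pos":[[0,0,0.03],[0,0,0.035],[0,0,0.035],[0,0,0.03],[0,0,0.015]],"turn":[0,0,0,0,0]}'; python3 -m creep '{"hand":[62,62,62,62,62],"delta_pos":[[0,0,0.01],[0,0,0],[0,0,0],[0,0,0],[0,0,0]],"turn":[0,0,0,0,0]}'
```

```text
clock: 51.7
tcp_pos: [0.4915, 0.296, 0.1066]
orientation: [-0.002, 0.0, 1.0, -0.001]
wrist_force: [0.1, 0.1, 0.5]
finger_gap: 0.0618
clock: 52.12
tcp_pos: [0.4942, 0.2976, 0.1032]
orientation: [0.001, 0.0, 1.0, 0.001]
wrist_force: [0.7, -0.0, 0.0]
finger_gap: 0.062
```

```bash
python3 -m creep '{"hand":[62,62,62,35,35],"delta_pos":[[0,-0.002,0.0075],[0,0,0],[0,0,0],[0,0,0],[0,0,0]],"turn":[0,0,0,0,0]}' 50; python3 -m creep '{"hand":[35,35,35,35,35],"delta_pos":[[0,0,0],[0,0,0],[0,0,-0.02],[0,0,-0.03],[0,-0.01,-0.03]],"turn":[0,0,0,0,0]}';python3 -m creep '{"hand":[35,35,35,35,35],"delta_pos":[[-0.01,-0.03,0],[-0.02,-0.04,0],[-0.02,-0.04,0],[-0.02,-0.04,0],[-0.02,-0.04,0]],"turn":[0,0,0,0,0]}';python3 -m creep '{"hand":[35,35,35,35,35],"delta_pos":[[-0.005,-0.04,0],[0,-0.04,0],[0,-0.02,0],[0,0,0],[0,0,0]],"turn":[0,0,0,0,0]}'
```

```text
clock: 52.53
tcp_pos: [0.4935, 0.2959, 0.0964]
orientation: [0.0, 0.0, 1.0, 0.0]
wrist_force: [0.6, -0.0, -0.4]
finger_gap: 0.0429
clock: 52.95
tcp_pos: [0.492, 0.288, 0.1591]
orientation: [-0.002, -0.001, 1.0, -0.0]
wrist_force: [0.8, -0.7, -0.9]
finger_gap: 0.0426
clock: 53.37
tcp_pos: [0.5651, 0.1343, 0.1594]
orientation: [-0.0, -0.0, 1.0, 0.0]
wrist_force: [0.3, -0.1, -1.5]
finger_gap: 0.0425
clock: 53.78
tcp_pos: [0.5687, 0.0549, 0.1592]
orientation: [-0.001, 0.001, 1.0, 0.0]
wrist_force: [0.5, -0.3, -1.0]
finger_gap: 0.0424
```

```bash
python3 -m creep '{"hand":[35,35,35,35,35],"delta_pos":[[-0.001,-0.0215,0],[0,0,0.02],[0,0,0.03],[0,0,0.025],[0,0,0.015]],"turn":[0,0,0,0,0]}';python3 -m creep '{"hand":[35,35,35,35,35],"delta_pos":[[0,0,0],[0,0,0],[0,0,0],[0,0,0],[0,0,0]],"turn":[0,0,0,0,0]}'
```

```text
clock: 54.2
tcp_pos: [0.5683, 0.0402, 0.0854]
orientation: [-0.002, -0.001, 1.0, 0.0]
wrist_force: [0.9, 0.1, -2.2]
finger_gap: 0.0422
clock: 54.62
tcp_pos: [0.5708, 0.0387, 0.089]
orientation: [0.001, -0.0, 1.0, -0.0]
wrist_force: [0.2, 0.2, -1.5]
finger_gap: 0.0424
```

```bash
python3 -m creep '{"hand":[35,35,35,35,35],"delta_pos":[[0.001,-0.001,0.005],[0,0,0.004],[0,0,0.002],[0,0,0],[0,0,0]],"turn":[0,0,0,0,0]}'
```

```text
clock: 55.03
tcp_pos: [0.5698, 0.0375, 0.0803]
orientation: [0.001, 0.0, 1.0, -0.0]
wrist_force: [-1.6, 0.1, 5.9]
finger_gap: 0.0423
```

```bash
python3 -m creep '{"hand":[62,62,62,62,62],"delta_pos":[[0,0,0],[0,0,0],[0,0,-0.02],[0,0,-0.05],[0,0,-0.05]],"turn":[0,0,0,0,0]}';python3 -m creep '{"hand":[70,70,70,70,70],"delta_pos":[[0,0,-0.05],[0,0.03,-0.02],[0,0.05,0],[0,0.05,0],[0,0.05,0]],"turn":[0,0,0,0,0]}';python3 -m creep '{"hand":[70,70,70,70,70],"delta_pos":[[0.01,0.05,0],[0.01,0.05,0],[0.01,0.05,0],[0.003,0.05,0],[0,0.05,0]],"turn":[0,0,0,0,0]}';python3 -m creep '{"hand":[70,70,70,70,70],"delta_pos":[[0,0,0],[0,0,0],[0,0,0],[0,0,0],[0,0,0]],"turn":[0,0,0,0,0]}'
```

```text
clock: 55.45
tcp_pos: [0.5672, 0.0377, 0.1738]
orientation: [-0.003, 0.0, 1.0, 0.0]
wrist_force: [1.8, 0.2, 0.5]
finger_gap: 0.0621
clock: 55.87
tcp_pos: [0.5695, 0.1827, 0.2316]
orientation: [0.001, 0.001, 1.0, 0.0]
wrist_force: [0.7, -0.8, 0.0]
finger_gap: 0.0699
clock: 56.28
tcp_pos: [0.5417, 0.3836, 0.2309]
orientation: [-0.0, -0.0, 1.0, -0.0]
wrist_force: [0.7, -1.1, -0.2]
finger_gap: 0.0704
clock: 56.7
tcp_pos: [0.5432, 0.3802, 0.2311]
orientation: [-0.0, 0.001, 1.0, -0.0]
wrist_force: [0.1, -0.0, 1.0]
finger_gap: 0.0701
```

```bash
python3 -m creep '{"hand":[70,70,70,70,70],"delta_pos":[[0,0.007,0.01],[0,0,0.025],[0,0,0.025],[0,0,0.02],[0,0,0.012]],"turn":[0,0,0,0,0]}';python3 -m creep '{"hand":[70,70,70,70,70],"delta_pos":[[0,0,0],[0,0,0],[0,0,0],[0,0,0],[0,0,0]],"turn":[0,0,0,0,0]}'
```

```text
clock: 57.12
tcp_pos: [0.5421, 0.3861, 0.1549]
orientation: [-0.001, 0.001, 1.0, -0.001]
wrist_force: [-0.8, -0.4, -0.2]
finger_gap: 0.0698
clock: 57.53
tcp_pos: [0.5435, 0.3876, 0.1588]
orientation: [0.001, 0.0, 1.0, 0.001]
wrist_force: [0.0, 0.4, 0.9]
finger_gap: 0.0698
```

```bash
python3 -m creep '{"hand":[70,70,70,40,40],"delta_pos":[[0,-0.002,0.0075],[0,0,0],[0,0,0],[0,0,0],[0,0,0]],"turn":[0,0,0,0,0]}' 60;python3 -m creep '{"hand":[40,40,40,40,40],"delta_pos":[[0,0,0],[0,0,0],[0,0,-0.015],[0,0,-0.025],[0,-0.01,-0.015]],"turn":[0,0,0,0,0]}';python3 -m creep '{"hand":[40,40,40,40,40],"delta_pos":[[-0.006,-0.025,0],[-0.006,-0.035,0],[-0.006,-0.035,0],[-0.006,-0.035,0],[-0.006,-0.035,0]],"turn":[0,0,0,0,0]}';python3 -m creep '{"hand":[40,40,40,40,40],"delta_pos":[[-0.006,-0.035,0],[0,-0.035,0],[0,-0.035,0],[0,-0.02,0],[0,0,0]],"turn":[0,0,0,0,0]}'
```

```text
clock: 57.95
tcp_pos: [0.5431, 0.386, 0.1519]
orientation: [0.0, 0.0, 1.0, 0.0]
wrist_force: [1.5, -0.6, 1.2]
finger_gap: 0.0489
clock: 58.37
tcp_pos: [0.5423, 0.3783, 0.1954]
orientation: [-0.001, -0.001, 1.0, 0.0]
wrist_force: [0.4, 0.2, -2.7]
finger_gap: 0.0491
clock: 58.78
tcp_pos: [0.5663, 0.2438, 0.1948]
orientation: [-0.001, -0.0, 1.0, -0.0]
wrist_force: [0.4, 0.9, -4.0]
finger_gap: 0.049
clock: 59.2
tcp_pos: [0.5711, 0.1416, 0.1949]
orientation: [-0.001, 0.002, 1.0, -0.001]
wrist_force: [-0.4, -0.3, -4.2]
finger_gap: 0.0491
```

```bash
python3 -m creep '{"hand":[40,40,40,40,40],"delta_pos":[[0,-0.02,0],[0,-0.006,0.01],[0,0,0.02],[0,0,0.02],[0,0,0.015]],"turn":[0,0,0,0,0]}';python3 -m creep '{"hand":[40,40,40,40,40],"delta_pos":[[0,0,0],[0,0,0],[0,0,0],[0,0,0],[0,0,0]],"turn":[0,0,0,0,0]}'
```

```text
clock: 59.62
tcp_pos: [0.5706, 0.1251, 0.1414]
orientation: [-0.001, 0.0, 1.0, 0.0]
wrist_force: [0.2, -0.4, -3.4]
finger_gap: 0.0489
clock: 60.03
tcp_pos: [0.5722, 0.1251, 0.1444]
orientation: [0.001, -0.0, 1.0, 0.0]
wrist_force: [0.4, 0.0, -3.5]
finger_gap: 0.0494
```

```bash
python3 -m creep '{"hand":[40,40,40,40,40],"delta_pos":[[0,-0.005,0.003],[0,0,0.003],[0,0,0.003],[0,0,0],[0,0,0]],"turn":[0,0,0,0,0]}'; python3 -m creep '{"hand":[40,40,40,40,40],"delta_pos":[[0,0,0.001],[0,0,0.001],[0,0,0],[0,0,0],[0,0,0]],"turn":[0,0,0,0,0]}'
```

```text
clock: 60.45
tcp_pos: [0.5714, 0.1208, 0.136]
orientation: [-0.0, 0.0, 1.0, 0.0]
wrist_force: [-0.5, -0.2, -4.2]
finger_gap: 0.0492
clock: 60.87
tcp_pos: [0.572, 0.1209, 0.1359]
orientation: [0.001, 0.0, 1.0, 0.0]
wrist_force: [-1.5, -0.5, 6.4]
finger_gap: 0.0492
```

```bash
python3 -m creep '{"hand":[70,70,70,70,70],"delta_pos":[[0,0,0],[0,0,0],[0,0,-0.02],[0,0,-0.05],[0,0,-0.05]],"turn":[0,0,0,0,0]}';python3 -m creep '{"hand":[76,76,76,76,76],"delta_pos":[[0.01,0.015,-0.02],[0.025,0.04,0],[0.025,0.04,0],[0.025,0.04,0],[0.025,0.04,0]],"turn":[0,0,0,0,0]}';python3 -m creep '{"hand":[76,76,76,76,76],"delta_pos":[[0.025,0.04,0],[0.025,0.04,0],[0.02,0.04,0],[0.003,0.02,0],[0,0,0]],"turn":[0,0,0,0,0]}';python3 -m creep '{"hand":[76,76,76,76,76],"delta_pos":[[0,0,0],[0,0,0],[0,0,0],[0,0,0],[0,0,0]],"turn":[0,0,0,0,0]}'
```

```text
clock: 61.28
tcp_pos: [0.5701, 0.1207, 0.2296]
orientation: [-0.002, 0.0, 1.0, -0.0]
wrist_force: [1.4, 0.4, 0.1]
finger_gap: 0.0699
clock: 61.7
tcp_pos: [0.4829, 0.262, 0.2468]
orientation: [0.0, 0.001, 1.0, 0.0]
wrist_force: [1.0, -0.1, -0.6]
finger_gap: 0.0757
clock: 62.12
tcp_pos: [0.4238, 0.3762, 0.2465]
orientation: [0.0, -0.002, 1.0, 0.001]
wrist_force: [-0.2, -0.4, -0.1]
finger_gap: 0.0761
clock: 62.53
tcp_pos: [0.4258, 0.372, 0.2466]
orientation: [0.0, 0.001, 1.0, 0.0]
wrist_force: [-0.3, -0.6, -0.3]
finger_gap: 0.076
```

Descend to 0.1455 (0.126 units).

```bash
python3 -m creep '{"hand":[76,76,76,76,76],"delta_pos":[[0,0.001,0.02],[0,0,0.03],[0,0,0.03],[0,0,0.02],[0,0,0.015]],"turn":[0,0,0,0,0]}';python3 -m creep '{"hand":[76,76,76,76,76],"delta_pos":[[0,0,0.005],[0,0,0],[0,0,0],[0,0,0],[0,0,0]],"turn":[0,0,0,0,0]}'
```

```text
clock: 62.95
tcp_pos: [0.4247, 0.3725, 0.1527]
orientation: [-0.001, 0.001, 1.0, -0.001]
wrist_force: [0.4, 0.9, -0.2]
finger_gap: 0.0762
clock: 63.37
tcp_pos: [0.4259, 0.374, 0.1518]
orientation: [0.001, 0.0, 1.0, 0.001]
wrist_force: [-0.1, 0.4, -0.6]
finger_gap: 0.076
```

```bash
python3 -m creep '{"hand":[76,76,76,50,50],"delta_pos":[[0,-0.001,0.0078],[0,0,0],[0,0,0],[0,0,0],[0,0,0]],"turn":[0,0,0,0,0]}' 60;python3 -m creep '{"hand":[50,50,50,50,50],"delta_pos":[[0,0,0],[0,0,0],[0,0,-0.015],[0,0,-0.025],[0,-0.01,-0.025]],"turn":[0,0,0,0,0]}';python3 -m creep '{"hand":[50,50,50,50,50],"delta_pos":[[0,-0.025,0],[0,-0.04,0],[0,-0.04,0],[0,-0.04,0],[0,-0.04,0]],"turn":[0,0,0,0,0]}'
```

```text
clock: 63.78
tcp_pos: [0.4255, 0.3731, 0.1453]
orientation: [0.001, 0.0, 1.0, 0.0]
wrist_force: [-0.4, 0.8, -1.0]
finger_gap: 0.0565
clock: 64.2
tcp_pos: [0.424, 0.3651, 0.1951]
orientation: [-0.002, -0.0, 1.0, -0.001]
wrist_force: [1.3, 0.2, -2.1]
finger_gap: 0.0567
clock: 64.62
tcp_pos: [0.4241, 0.2155, 0.1954]
orientation: [-0.001, -0.0, 1.0, -0.0]
wrist_force: [0.5, 0.5, -3.4]
finger_gap: 0.0564
```

```bash
python3 -m creep '{"hand":[50,50,50,50,50],"delta_pos":[[0,-0.04,0],[0,-0.04,0],[0,-0.04,0],[0,-0.04,0],[0,-0.04,0]],"turn":[0,0,0,0,0]}';python3 -m creep '{"hand":[50,50,50,50,50],"delta_pos":[[0,-0.04,0],[0,-0.04,0],[0,-0.035,0],[0,-0.01,0],[0,0,0]],"turn":[0,0,0,0,0]}';python3 -m creep '{"hand":[50,50,50,50,50],"delta_pos":[[0,0,0],[-0.015,0,0],[-0.03,0,0],[-0.035,0,0],[-0.035,0,0]],"turn":[0,0,0,0,0]}'
```

```text
clock: 65.03
tcp_pos: [0.4241, 0.0556, 0.1956]
orientation: [-0.001, -0.0, 1.0, 0.0]
wrist_force: [1.5, -0.1, -3.1]
finger_gap: 0.0566
clock: 65.45
tcp_pos: [0.4247, -0.0448, 0.1957]
orientation: [-0.001, 0.002, 1.0, 0.0]
wrist_force: [0.1, 0.8, -2.9]
finger_gap: 0.0565
clock: 65.87
tcp_pos: [0.5187, -0.0413, 0.1962]
orientation: [0.0, -0.001, 1.0, 0.0]
wrist_force: [0.8, 0.0, -2.9]
finger_gap: 0.0564
```

```bash
python3 -m creep '{"hand":[50,50,50,50,50],"delta_pos":[[-0.03,-0.004,0],[-0.018,0,0],[0,0,0],[0,0,0],[0,0,0]],"turn":[0,0,0,0,0]}'
```

```text
clock: 66.28
tcp_pos: [0.5548, -0.0449, 0.1956]
orientation: [-0.001, -0.001, 1.0, 0.0]
wrist_force: [-0.6, 0.0, -3.9]
finger_gap: 0.0567
```

```bash
python3 -m creep '{"hand":[50,50,50,50,50],"delta_pos":[[-0.0105,0,0],[0,0,0.015],[0,0,0.025],[0,0,0.025],[0,0,0.01]],"turn":[0,0,0,0,0]}';python3 -m creep '{"hand":[50,50,50,50,50],"delta_pos":[[0,0,0],[0,0,0],[0,0,0],[0,0,0],[0,0,0]],"turn":[0,0,0,0,0]}'
```

```text
clock: 66.7
tcp_pos: [0.5624, -0.0458, 0.1341]
orientation: [-0.001, 0.0, 1.0, 0.0]
wrist_force: [-1.4, 0.4, -4.0]
finger_gap: 0.0567
clock: 67.12
tcp_pos: [0.5647, -0.0465, 0.1376]
orientation: [0.001, 0.0, 1.0, -0.0]
wrist_force: [-0.1, -0.8, -2.9]
finger_gap: 0.0567
```

```bash
python3 -m creep '{"hand":[50,50,50,50,50],"delta_pos":[[0.0015,0.002,0.004],[0,0,0.003],[0,0,0.002],[0,0,0.001],[0,0,0]],"turn":[0,0,0,0,0]}';python3 -m creep '{"hand":[50,50,50,50,50],"delta_pos":[[0,0,0.001],[0,0,0],[0,0,0],[0,0,0],[0,0,0]],"turn":[0,0,0,0,0]}'
```

```text
clock: 67.53
tcp_pos: [0.5629, -0.0447, 0.1293]
orientation: [0.001, 0.0, 1.0, 0.0]
wrist_force: [-2.4, -0.4, 4.6]
finger_gap: 0.0565
clock: 67.95
tcp_pos: [0.5631, -0.0447, 0.1293]
orientation: [0.001, -0.0, 1.0, -0.0]
wrist_force: [-4.2, 0.8, 9.3]
finger_gap: 0.0564
```

Down. Release, rise and back off; compare with the start.

```bash
python3 -m creep '{"hand":[50,76,76,76,76],"delta_pos":[[0,0,-0.001],[0,0,0],[0,0,0],[0,0,-0.02],[0,0,-0.05]],"turn":[0,0,0,0,0]}';python3 -m creep '{"hand":[76,76,76,76,76],"delta_pos":[[0,0,-0.05],[0.03,0,-0.03],[0.05,0,0],[0.05,0,0],[0.03,0,0]],"turn":[0,0,0,0,0]}';python3 -m creep '{"hand":[76,76,76,76,76],"delta_pos":[[0,0,0],[0,0,0],[0,0,0],[0,0,0],[0,0,0]],"turn":[0,0,0,0,0]}'
python3 - <<'E'
from h import *
np.set_printoptions(precision=4,suppress=True)
for n in ("scene","side"):
    c=env.read_camera(n); P=cloud(c); cv2.imwrite(f"pics/f{n}.png",c["pixels"][...,::-1])
    for nm,x,y,z0,z1 in (("mediacap",.58,.115,.155,.17),("jarcap",.565,-.046,.143,.156),("drop",.568,.033,.1,.14)):
        d=.06 if nm!='drop' else .035
        q=P[(abs(P[...,0]-x)<d)&(abs(P[...,1]-y)<d)&(P[...,2]>z0)&(P[...,2]<z1)]
        print(n,nm,len(q),q.mean(0),cv2.minEnclosingCircle(q[:,:2].astype(np.float32)))
    q=P[(np.hypot(P[...,0]-.537,P[...,1]+.335)<.035)&(P[...,2]>.12)&(P[...,2]<.128)]
    print(n,"wb rim",len(q),cv2.minEnclosingCircle(q[:,:2].astype(np.float32)))
a=cv2.imread("pics/scene0.png")[130:430,130:430];b=cv2.imread("pics/fscene.png")[130:430,130:430]
cv2.imwrite("pics/f1.png",np.hstack([cv2.resize(b,(400,400)),cv2.resize(cv2.absdiff(a,b),(400,400))]))
E
```

```text
clock: 68.37
tcp_pos: [0.5593, -0.0441, 0.1793]
orientation: [-0.005, 0.0, 1.0, 0.001]
wrist_force: [0.2, -0.3, -0.4]
finger_gap: 0.0761
clock: 68.78
tcp_pos: [0.4318, -0.0443, 0.2486]
orientation: [-0.0, 0.0, 1.0, -0.0]
wrist_force: [-0.4, -0.0, -0.0]
finger_gap: 0.076
clock: 69.2
tcp_pos: [0.4358, -0.0449, 0.2481]
orientation: [0.0, -0.0, 1.0, 0.0]
wrist_force: [-0.1, -0.5, -0.1]
finger_gap: 0.0761
scene mediacap 261 [0.5756 0.1213 0.1619] ((0.5740473866462708, 0.12286106497049332), 0.02601560577750206)
scene jarcap 398 [ 0.5644 -0.0463  0.1497] ((0.5624709129333496, -0.045165061950683594), 0.03017575480043888)
scene drop 79 [0.573  0.0349 0.1128] ((0.5713417530059814, 0.03650975972414017), 0.0129558015614748)
scene wb rim 198 ((0.5386296510696411, -0.3355986773967743), 0.021449441090226173)
side mediacap 205 [0.5731 0.1169 0.1612] ((0.5751221776008606, 0.1191113069653511), 0.026248373091220856)
side jarcap 343 [ 0.562  -0.0503  0.1489] ((0.5643436312675476, -0.049023132771253586), 0.030938217416405678)
side drop 87 [0.5697 0.0317 0.1126] ((0.5706970691680908, 0.033566977828741074), 0.013597602024674416)
side wb rim 202 ((0.540266752243042, -0.33875375986099243), 0.0225696861743927)
```

View pics/f1.png

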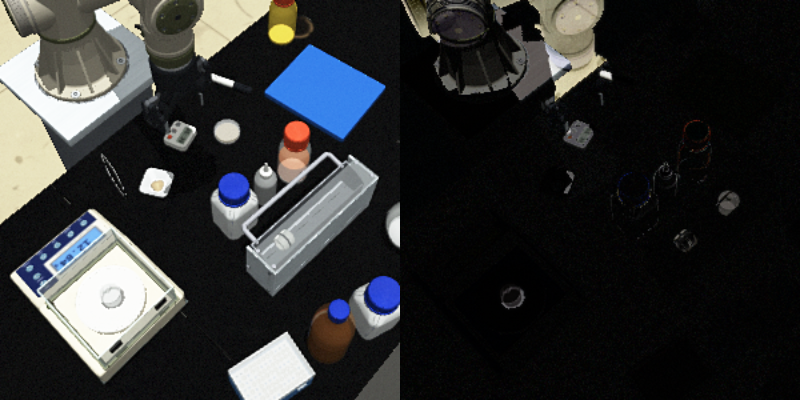

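View pics/fside.png

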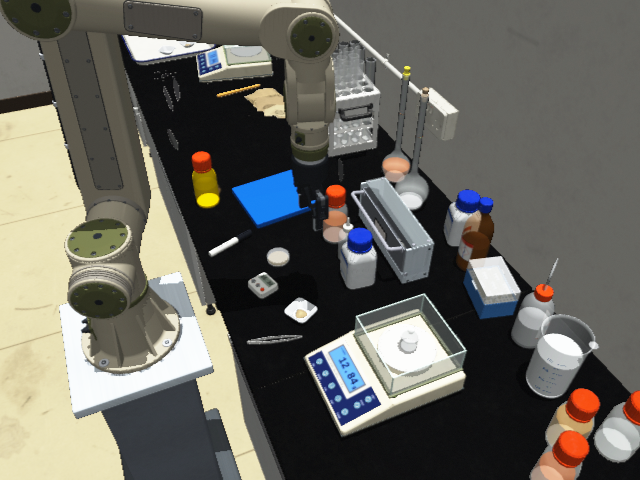

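```bash
python3 -c "
from workcell import env
s=env.get_state();print(s['clock'],s['wrist_force'],abs(s['qvel']).max());print(env.hand_in())"
```

```text
69.3 [ 0.91095419  0.16770186 -0.26748002] 0.005336946406529856
the job is handed in; nothing more can be done
None
```

I finished the whole sequence in 69 s of the 144 s allowed and handed it in. `hand_in` returns no verdict.

**What I did:**
- I parked the media bottle, square jar and dropper bottle upright on the blue board.
- I pulled the bin to its stop by the bar.
- I took the weighing bottle out by its lid rim, tilted forward with the bin. I turned it nearly upright in the grip by pressing it against the balance's clear back wall, then released it on the pan.
- I pushed the bin shut and put the three containers back.

**What the last checks showed:**
- **Containers:** in the scene and side cameras each stands upright within about 3 mm of its starting spot.
- **Weighing bottle:** it stands upright about 4 mm from the pan centre. The `pan` detection in the scene camera put the centre some 10 mm off from the pan outline and the shield walls. I went by the outline and walls.
- **Bin:** the bar is back at its starting position in a before/after picture comparison.
- **Stopper:** it shows inside the bin, though the network did not report it after the bin was shut. The picture is my only evidence.
- **Robot:** it stood clear of everything and at rest at hand-in.

**Small disagreements:** the camera put the bar about 3 mm further back than the gripper felt it. The finger opening read about 3 to 4 mm under the true diameters. Neither mattered for the result.

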